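# Scoop nuts from a tilt-out bin

### The arm

A 7-joint arm with a two-finger parallel gripper is mounted at the origin on a cart in front of the work surface, level with it; the furniture and walls round the work are solid. World frame = base frame: x ahead of the robot, y to its left, z up, the work surface at z = 0. Lengths are in mm, angles in rad, forces in N, time in s.
With the tool pointing down it reaches from about 400 to 850 mm from the base axis. Payload 10.4 kg.
Tool frame: the origin (TCP) lies between the finger pads; the fingertips stand 11 mm ahead of it and the grasp point (between the pads) lies 8 mm behind it; z points along the fingers, y is the line along which they close (so a half turn about z gives the same grasp; the last joint's range is limited). The gripper opens to 87 mm and grips with 3 to 60 N. Pads are 19 mm wide; open, the fingers measure 117 mm over their backs; the gripper's body (75 mm by 190 mm) begins 51 mm behind the grasp point.
Start: joints at [-1.308, 0.332, -0.065, 1.46, 0.022, 1.35, -0.088], TCP at [176.189, 599.673, 233.576] pointing down, gripper open.
Joint ranges: [-2.6, 2.6], [-0.5, 2.12], [-1.47, 1.34], [0.16, 2.42], [-1.27, 4.41], [0.06, 2.06], [-2.6, 2.6]. Speed limits (rad/s): [2.22, 2.22, 2.79, 2.79, 3.14, 3.14, 3.14].

### API

Orientations are given as a rotation vector (axis times angle).
In Python, from plant import robot gives the robot as it stands.
- The arm moves only by the tool drive_tool, never from a script. Its argument "targets" is a list that holds one entry, the list of rows, each a list of 7 numbers: the shift along the tool's x, y, z in units of 25 mm (1.0 is 25 mm), then the turn, a rotation vector about the tool's x, y, z in units of 6 degrees (1.0 is 6 degrees), then the opening, from 0 (shut) to 1 (fully open). In form: [[[tx, ty, tz, wx, wy, wz, claw], ...]]. A call has exactly 5 rows; each row is the pose to reach, as a shift and turn from the pose commanded when the call began, along the tool's axes at that moment; what a row does not reach only later rows make up. A row lasts 1/10 s, in which the tool goes at most 50 mm and 8.59 degrees, less where a joint would pass 70% of its speed; a pose out of reach is approached as far as the arm can. A call with a gripper value outside its range is refused whole. The fingers move at their own pace and stop on an object; "newtons" is the grip in N (left out, the last holds). Time passes only in rows, so rows that repeat a pose let the fingers close, or fill a call up. It gives the time, the measured TCP pose, the force, the opening and the grip force at its end, in the units of the state.
- robot.state(): the state, without advancing time (a new reading comes with each control period).
- robot.grab_frame(name): name is "scene" or "top"; returns a dict with "frame" (480x640x3 uint8, red, green, blue), "fx", "fy", "cx", "cy" (pixels), "dist_coeffs" ([k1, k2, p1, p2, k3] as OpenCV has them; the pictures are not rectified), "xyz" and "orientation" of the camera in the world. Camera axes: x right, y down, z forward; pixel columns grow to the right and rows downward; lengths in mm; the calibration is good to about 2 mm. A picture is of the moment at which its call begins. There is no depth.
- robot.job_done(): hands the job in; it is judged then, once.
Trained networks look in the newest picture that a camera, given by its name, has taken for a name from the list of things; names that differ only in an ending like _2 or _b are one class to them, and where a whole thing is asked for, a point or a joint stands for the part that bears it (a point fixed in the world has none). Each returns a list of dicts, best first, with "conf" (0 to 1); they miss things now and then, are a little off and sometimes report something else, mostly with a low value. They report only what shows in the picture. A call takes as long as a camera call. They do not tell look-alikes from the thing itself.
- robot.silhouettes(camera, label): "pixels" (480x640 bool, what is visible of it) and "xy" ([column, row] in pixels, amid what is visible of it).
The state is a dict: "time_s": time; "joints": joint angles; "qvel": joint speeds; "joint_efforts": joint torques, N m; "tcp_pos": TCP position; "tool_rot": TCP orientation; "wrist_force": force on the tool from outside, world axes, zero at the start; "moment": the same for the moment, N m; "width": finger opening in mm; "grasp_force": force on a finger pad.
Only numpy, scipy, OpenCV 4.12 (cv2) and the standard library are available. Lean on these libraries where they do the work, as an engineer would, in place of code of your own. Each camera call takes 0.05 s, during which the arm holds its last target. There are 200 camera calls.

### The job

Swing the tilt-out bin that holds the hex nuts fully forward, scoop nuts out of its mouth with the aluminium scoop and tip at least three of them into the round steel parts dish. Stand the scoop back on the bench on its pan and shut the bin fully. Spill no nuts, and leave the other two bins shut and the jar and the sanding block where they are.

Things in the scene. Friction and masses are not known exactly. Their poses are not given: they have to be found in the camera images.
- nut_bin (a joint): tilt of the bin that holds the hex nuts: 0 = shut, grows as its top swings towards the robot, 0.84 rad = its stop, fully out. Hinge friction (0.6 N m) holds it at any angle: about 7 N at the grip opens it, and as much, lifting and pushing its fin or rim up and back round the hinge, shuts it. Pushes under 8 N of the scoop in its trough do not move it
- spare_bin (a joint): the same for the empty bin (0 = shut). The three bins are alike: translucent, 100 mm wide (95 inside), each in a grey case 110 mm wide; the cases stand side by side, in any order, on a ply board
- plug_bin (a joint): the same for the bin that holds two round wooden hole-saw cores (0 = shut)
- nut_bin_hinge (a point): fixed point on the nut bin's level hinge line, mid-width, 45 mm above the bench. Axes are the case's: x into the case, away from the robot, y to the left, z up. The case's roof lies 132 to 136 mm above this point and begins 1 mm in front of it; the ply board's front edge is 30 mm in front of it, its top 27 mm below
- nut_bin_grip (a point): middle of the blue grip fin on the nut bin's front: upright fin 12 mm thick (along y), 34 mm high, standing 30 mm out from the front; this point is 14 mm behind its outer edge, and with the bin shut 27 mm in front of and 86 mm above the hinge. It turns with the bin; axes as at the hinge when shut
- nut_bin_rim (a point): middle of the front wall's top rim of the nut bin: 9 mm in front of and 110 mm above the hinge when shut, 89 mm in front of and 67 mm above it when fully out. The mouth is the opening behind this rim. The front is a flat sheet from here down to the hinge
- nut_bin_trough (a point): lowest inside line of the nut bin's floor when fully out, mid-width (then 1 mm in front of and 19 mm above the hinge; 13 mm behind, 14 mm above when shut). Fully out, the floor falls 42 mm long at 12 degrees from the front wall's foot to here, climbs 36 mm at 12 degrees behind, then at 48 degrees; the nuts gather there, some on the steep part
- nut_bin_in (a point): point inside the nut bin, mid-width, 35 mm behind and 10 mm above the hinge when shut; turns with the bin, axes as at the hinge when shut. Inside, the front wall is 43 mm in front of it, the lowest floor 18 mm below
- scoop_grip (a point): grip point of the scoop's black handle: straight, 14 mm wide (along y), 20 mm deep, rising backwards at 35 degrees from the pan; 24 mm of handle remain above this point. It lies 102 mm behind and 62 mm above the middle of the pan's underside. Axes are the scoop's: x from handle to open lip, y to the left, z up
- scoop_pan (a point): middle of the cast aluminium scoop's pan, 8 mm above its underside: pan 60 mm long (open lip 30 mm ahead of this point along x), 74 mm wide, floor 2 mm with a sharp lip, sides and back 24 mm high, sides falling towards the lip. The scoop stands by itself on the pan's flat underside; 0.1 to 0.16 kg
- dish_mid (a point): middle of the round stainless parts dish, 13 mm above the bench and 5 mm above the dish's inner floor: 132 mm wide at the rim, 104 mm at the floor, 41 mm high, 0.35 kg, loose on the bench on a rubber foot
- nail_jar_mid (a point): middle of a closed glass jar with black lid, 62 mm wide, 80 mm high: a bystander
- sander_mid (a point): middle of a wooden sanding block, 97 x 125 x 36 mm: a bystander
- nut_1_mid (a point): centre of a steel hex nut, 19 mm over the flats, 10 mm thick, 17 g; the seven nuts lie in one bin
- nut_2_mid (a point): centre of a steel hex nut, 19 mm over the flats, 10 mm thick, 17 g; the seven nuts lie in one bin
- nut_3_mid (a point): centre of a steel hex nut, 19 mm over the flats, 10 mm thick, 17 g; the seven nuts lie in one bin
- nut_4_mid (a point): centre of a steel hex nut, 19 mm over the flats, 10 mm thick, 17 g; the seven nuts lie in one bin
- nut_5_mid (a point): centre of a steel hex nut, 19 mm over the flats, 10 mm thick, 17 g; the seven nuts lie in one bin
- nut_6_mid (a point): centre of a steel hex nut, 19 mm over the flats, 10 mm thick, 17 g; the seven nuts lie in one bin
- nut_7_mid (a point): centre of a steel hex nut, 19 mm over the flats, 10 mm thick, 17 g; the seven nuts lie in one bin
- scoop: the scoop; origin in the middle of the pan's underside, axes as at scoop_grip, z up when it stands on its pan
There are look-alikes about, which are no part of the job. What is shaped like the scoop but green is not meant.

How it is judged (in metres and radians):
On the way, in this order (a step that is already met when the one before it is completed fails the run):
1. the nut bin is swung fully forward (value of joint nut_bin above 0.75 rad), for 0.2 s.
2. at least one nut rides in the scoop, lifted clear of the bin (height (world z) of scoop_pan above 0.14 m and distance between any of nut_1_mid, nut_2_mid, nut_3_mid, nut_4_mid, nut_5_mid, nut_6_mid, nut_7_mid and scoop_pan below 0.045 m), for 0.2 s.
At the end, for the whole second after the job is handed in: At least three nuts lie in the parts dish (within 62 mm of dish_mid), all others there or in the nut bin; the dish stands level (0.1 rad); all bins shut within 0.06 rad; scoop still on its pan on the bench (underside within 6 mm, level within 0.1 rad) (((distance between each of nut_1_mid, nut_2_mid, nut_3_mid and dish_mid below 0.062 m or distance between each of nut_1_mid, nut_2_mid, nut_4_mid and dish_mid below 0.062 m or distance between each of nut_1_mid, nut_2_mid, nut_5_mid and dish_mid below 0.062 m or distance between each of nut_1_mid, nut_2_mid, nut_6_mid and dish_mid below 0.062 m or distance between each of nut_1_mid, nut_2_mid, nut_7_mid and dish_mid below 0.062 m or distance between each of nut_1_mid, nut_3_mid, nut_4_mid and dish_mid below 0.062 m or distance between each of nut_1_mid, nut_3_mid, nut_5_mid and dish_mid below 0.062 m or distance between each of nut_1_mid, nut_3_mid, nut_6_mid and dish_mid below 0.062 m or distance between each of nut_1_mid, nut_3_mid, nut_7_mid and dish_mid below 0.062 m or distance between each of nut_1_mid, nut_4_mid, nut_5_mid and dish_mid below 0.062 m or distance between each of nut_1_mid, nut_4_mid, nut_6_mid and dish_mid below 0.062 m or distance between each of nut_1_mid, nut_4_mid, nut_7_mid and dish_mid below 0.062 m or distance between each of nut_1_mid, nut_5_mid, nut_6_mid and dish_mid below 0.062 m or distance between each of nut_1_mid, nut_5_mid, nut_7_mid and dish_mid below 0.062 m or distance between each of nut_1_mid, nut_6_mid, nut_7_mid and dish_mid below 0.062 m or distance between each of nut_2_mid, nut_3_mid, nut_4_mid and dish_mid below 0.062 m or distance between each of nut_2_mid, nut_3_mid, nut_5_mid and dish_mid below 0.062 m or distance between each of nut_2_mid, nut_3_mid, nut_6_mid and dish_mid below 0.062 m) or (distance between each of nut_2_mid, nut_3_mid, nut_7_mid and dish_mid below 0.062 m or distance between each of nut_2_mid, nut_4_mid, nut_5_mid and dish_mid below 0.062 m or distance between each of nut_2_mid, nut_4_mid, nut_6_mid and dish_mid below 0.062 m or distance between each of nut_2_mid, nut_4_mid, nut_7_mid and dish_mid below 0.062 m or distance between each of nut_2_mid, nut_5_mid, nut_6_mid and dish_mid below 0.062 m or distance between each of nut_2_mid, nut_5_mid, nut_7_mid and dish_mid below 0.062 m or distance between each of nut_2_mid, nut_6_mid, nut_7_mid and dish_mid below 0.062 m or distance between each of nut_3_mid, nut_4_mid, nut_5_mid and dish_mid below 0.062 m or distance between each of nut_3_mid, nut_4_mid, nut_6_mid and dish_mid below 0.062 m or distance between each of nut_3_mid, nut_4_mid, nut_7_mid and dish_mid below 0.062 m or distance between each of nut_3_mid, nut_5_mid, nut_6_mid and dish_mid below 0.062 m or distance between each of nut_3_mid, nut_5_mid, nut_7_mid and dish_mid below 0.062 m or distance between each of nut_3_mid, nut_6_mid, nut_7_mid and dish_mid below 0.062 m or distance between each of nut_4_mid, nut_5_mid, nut_6_mid and dish_mid below 0.062 m or distance between each of nut_4_mid, nut_5_mid, nut_7_mid and dish_mid below 0.062 m or distance between each of nut_4_mid, nut_6_mid, nut_7_mid and dish_mid below 0.062 m or distance between each of nut_5_mid, nut_6_mid, nut_7_mid and dish_mid below 0.062 m)) and (distance between nut_1_mid and dish_mid below 0.062 m or (distance between nut_1_mid and nut_bin_in below 0.08 m and x of nut_1_mid in the frame of nut_bin_in above -0.045 m)) and (distance between nut_2_mid and dish_mid below 0.062 m or (distance between nut_2_mid and nut_bin_in below 0.08 m and x of nut_2_mid in the frame of nut_bin_in above -0.045 m)) and (distance between nut_3_mid and dish_mid below 0.062 m or (distance between nut_3_mid and nut_bin_in below 0.08 m and x of nut_3_mid in the frame of nut_bin_in above -0.045 m)) and (distance between nut_4_mid and dish_mid below 0.062 m or (distance between nut_4_mid and nut_bin_in below 0.08 m and x of nut_4_mid in the frame of nut_bin_in above -0.045 m)) and (distance between nut_5_mid and dish_mid below 0.062 m or (distance between nut_5_mid and nut_bin_in below 0.08 m and x of nut_5_mid in the frame of nut_bin_in above -0.045 m)) and (distance between nut_6_mid and dish_mid below 0.062 m or (distance between nut_6_mid and nut_bin_in below 0.08 m and x of nut_6_mid in the frame of nut_bin_in above -0.045 m)) and (distance between nut_7_mid and dish_mid below 0.062 m or (distance between nut_7_mid and nut_bin_in below 0.08 m and x of nut_7_mid in the frame of nut_bin_in above -0.045 m)) and value of joint each of nut_bin, spare_bin, plug_bin below 0.06 rad and height (world z) of scoop below 0.006 m and angle between each of scoop, dish_mid's own z axis and vertical below 0.1 rad and linear speed of scoop below 0.03 m/s and height (world z) of dish_mid below 0.02 m); the robot touches nothing.
It fails at once if one of the other two bins is opened (over 0.2 rad) (value of joint any of spare_bin, plug_bin above 0.2 rad).
It fails at once if the jar or the sanding block is pushed over 30 mm (distance of any of nail_jar_mid, sander_mid from where it was at the start of the episode above 0.03 m).
It also fails if it takes over 72 s, if anything falls off the work surface, if the arm or the gripper's body presses on something with over 40 N, if the wrist force passes 120 N, or if a joint passes its speed limit or range.

## Working session

There is one attempt and no reset: what is moved stays moved. The work goes in short steps, Python scripts to look and compute and a tool call to move; the robot and the scene stay as the last step left them, time stands still between calls to the robot, and variables do not carry over. Pictures are saved under pics/ and viewed, at most 10 in all, crops included, and the job is handed in when it is done.

Besides the shell and the picture viewer there is one more tool, called after "Request:" in YAML: its name, and indented under it one key for each argument. drive_tool: Moves the arm, as the interface text tells. Its arguments: {"type":"object","properties":{"targets":{"type":"array"},"newtons":{"type":"number"}},"required":["targets"]}

```bash
ls; mkdir -p pics
cat > h.py <<'E'
import numpy as np, cv2
from scipy.spatial.transform import Rotation as R
from plant import robot
def grab(n):
    return robot.grab_frame(n)
def KD(f): return np.array([[f['fx'],0,f['cx']],[0,f['fy'],f['cy']],[0,0,1.]]),np.array(f['dist_coeffs'],float)
def rot(f):
    o=np.array(f['orientation'],float)
    return R.from_rotvec(o).as_matrix() if o.size==3 else (o if o.shape==(3,3) else R.from_quat(o).as_matrix())
def ray(f,uv):
    K,D=KD(f); p=cv2.undistortPoints(np.array(uv,float).reshape(-1,1,2),K,D).reshape(-1,2)
    d=np.c_[p,np.ones(len(p))]@rot(f).T
    return np.array(f['xyz'],float),d
def onz(f,uv,z):
    c,d=ray(f,uv); return c+d*((z-c[2])/d[:,2])[:,None]
def proj(f,P):
    K,D=KD(f); M=rot(f).T; P=np.array(P,float).reshape(-1,3)
    return cv2.projectPoints(P,cv2.Rodrigues(M)[0],-M@np.array(f['xyz'],float),K,D)[0].reshape(-1,2)
def save(f,name,crop=None,s=1):
    im=f['frame'][:,:,::-1].copy()
    if crop: x0,y0,x1,y1=crop; im=im[y0:y1,x0:x1]
    cv2.imwrite('pics/'+name,cv2.resize(im,None,fx=s,fy=s,interpolation=cv2.INTER_CUBIC))
E
python3 - <<'E'
from h import *
np.set_printoptions(suppress=True,precision=3)
print(robot.state())
im=[]
for n in ['scene','top']:
    f=grab(n); save(f,n+'0.png'); print(n,{k:v for k,v in f.items() if k!='frame'})
    for l in ['nut_bin','spare_bin','plug_bin','scoop_grip','scoop','scoop_pan','dish_mid','nail_jar_mid','sander_mid','nut_1_mid','nut_bin_grip']:
        try:
            for d in robot.silhouettes(n,l):
                ys,xs=np.where(d['pixels']); print(n,l,round(d['conf'],2),np.round(d['xy']),len(xs),xs.min(),xs.max(),ys.min(),ys.max())
        except Exception as e: print(l,e)
E
```

```text
pics
{'time_s': 0.0, 'joints': array([-1.308,  0.333, -0.065,  1.461,  0.022,  1.35 , -0.089]), 'qvel': array([ 0.001,  0.002, -0.002, -0.   ,  0.001, -0.001,  0.002]), 'joint_efforts': array([ -0.   , -62.325,   0.025, -38.99 ,  -0.061,   0.039,   0.   ]), 'tcp_pos': array([176.091, 599.301, 232.759]), 'tool_rot': array([-0.447, -3.109,  0.002]), 'wrist_force': array([ 0.597, -0.947, -0.114]), 'moment': array([-0.004, -0.027, -0.022]), 'grasp_force': 0.0, 'width': 86.8012418752224}
scene {'fx': 595.2519111611472, 'fy': 595.2519111611472, 'cx': 322.8661437296877, 'cy': 233.79586961896737, 'dist_coeffs': array([-0.089,  0.   ,  0.   ,  0.   ,  0.   ]), 'xyz': array([-413.12 , -662.043, 1006.459]), 'orientation': array([-2.014,  1.075, -0.497])}
scene nut_bin 0.65 [355. 214.] 1588 338 373 191 243
scene spare_bin 0.72 [319. 201.] 1450 303 336 178 229
scene plug_bin 0.7 [393. 230.] 1770 373 413 205 259
scene scoop_grip 0.74 [344. 332.] 1227 317 370 288 356
scene scoop_grip 0.69 [435. 318.] 821 411 458 303 330
scene scoop 0.73 [435. 318.] 869 410 457 302 331
scene scoop 0.67 [355. 218.] 1
[... 984 characters left out ...]
67 [322. 187.] 2585 302 342 156 222
top scoop_grip 0.97 [385. 312.] 883 345 402 293 333
top scoop_grip 0.27 [320. 207.] 958 303 340 192 222
top scoop 0.97 [384. 314.] 812 346 402 294 333
top scoop 0.88 [432. 262.] 668 418 446 248 287
top scoop 0.75 [323. 185.] 2626 301 342 156 222
top scoop_pan 0.61 [430. 260.] 614 418 446 248 287
top scoop_pan 0.58 [386. 313.] 850 345 402 293 333
top dish_mid 0.94 [191. 271.] 1615 164 214 253 296
top nail_jar_mid 0.76 [221. 199.] 619 206 231 186 217
top nail_jar_mid 0.32 [431. 260.] 690 416 446 248 288
top sander_mid 0.97 [430. 197.] 822 409 450 177 209
top nut_1_mid 0.63 [434. 259.] 635 418 446 248 288
top nut_bin_grip 0.86 [321. 206.] 1036 303 340 192 222
```

Run:
```python
import cv2,numpy as np
a=cv2.imread('pics/scene0.png')[170:370,170:470]; b=cv2.imread('pics/top0.png')[140:350,150:465]
cv2.imwrite('pics/c_scene.png',cv2.resize(a,None,fx=2.6,fy=2.6,interpolation=cv2.INTER_CUBIC))
cv2.imwrite('pics/c_top.png',cv2.resize(b,None,fx=2.5,fy=2.5,interpolation=cv2.INTER_CUBIC))
```

```text
(no output)
```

View pics/c_scene.png

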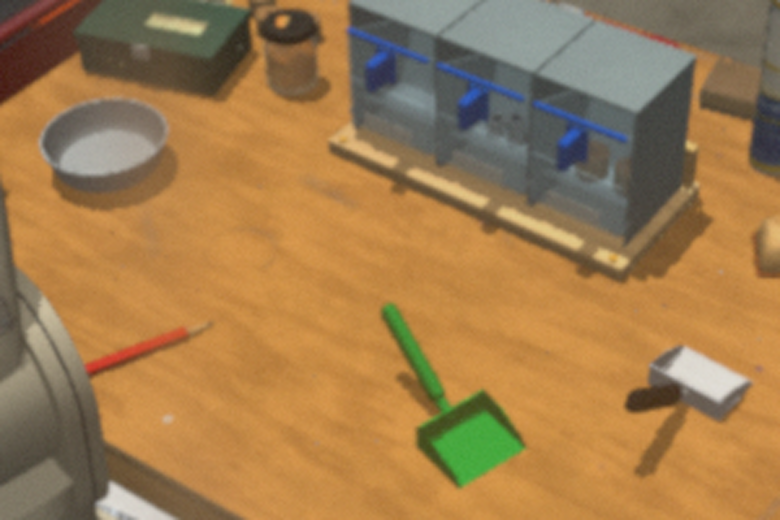

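View pics/c_top.png

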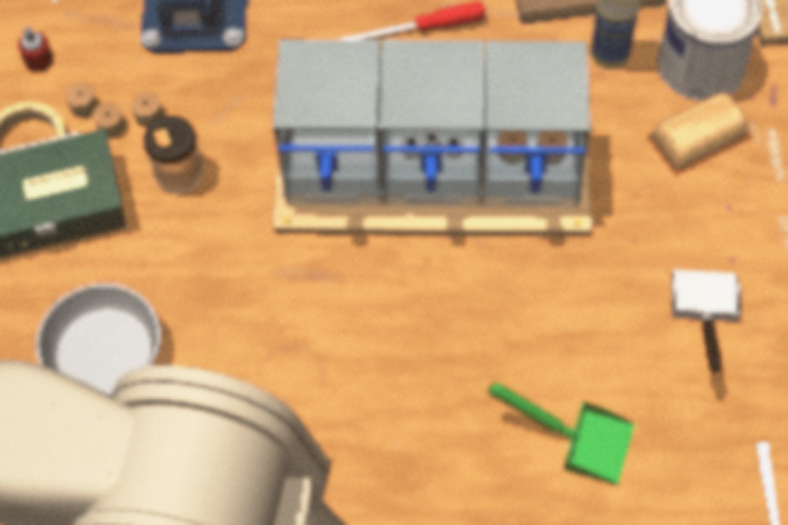

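Nut bin: the middle one (top px about 322,207), because dark nuts show behind its rim. The right bin (365,211) shows round wooden cores and the left one (282,208) is empty. Scoops: the aluminium one at top px (432,265), scene (434,318), has a black handle and is the one meant. The green one at (385,312) is the look-alike. Next I fit the poses.

Run:
```python
from h import *
from scipy.optimize import least_squares, minimize
np.set_printoptions(suppress=True,precision=2)
F={n:grab(n) for n in ['scene','top']}
S={};
for n in F:
    for l in ['scoop','dish_mid']: S[n,l]=robot.silhouettes(n,l)
# bins
sc=np.array([(349,30),(430,64),(437,64),(523,98),(535,102),(627,138)])/2.6+170
tp=np.array([(280,149),(376,149),(384,149),(479,149),(487,150),(585,150)])/2.5+[150,140]
Y=[160,60,50,-50,-60,-160]
loc=np.array([(-9,y,110) for y in Y])
def W(p,l): 
    c,s=np.cos(p[2]),np.sin(p[2]); l=np.asarray(l,float); return np.c_[p[0]+c*l[:,0]-s*l[:,1],p[1]+s*l[:,0]+c*l[:,1],(p[3] if len(p)>3 else 45)+l[:,2]]
def res(p): return np.r_[(proj(F['scene'],W(p,loc))-sc).ravel(),(proj(F['top'],W(p,loc))-tp).ravel()]
r=least_squares(res,[600,0,0.]); print('hinge',r.x,np.abs(r.fun).mean()); 
r2=least_squares(res,[600,0,0.,45]); print('free z',r2.x,np.abs(r2.fun).mean())
def drawm(f,hulls):
    m=np.zeros((480,640),np.uint8)
    for P in hulls:
        cv2.fillConvexPoly(m,cv2.convexHull((proj(f,P)*16).round().astype(np.int32)),255,shift=4)
    return cv2.GaussianBlur(m,(0,0),1.2)/255.
def fit(hf,masks,starts):
    T={n:cv2.GaussianBlur(m.astype(np.uint8)*255,(0,0),1.2)/255. for n,m in masks.items()}
    c=lambda p:sum(((drawm(F[n],hf(p))-T[n])**2).sum() for n in T)
    b=min((minimize(c,s,method='Nelder-Mead',options=dict(initial_simplex=np.array([s]+[np.array(s)+d for d in np.diag([15,15,.15][:len(s)])]))) for s in starts),key=lambda o:o.fun)
    return b.x,b.fun,{n:c2 for n,c2 in ((n,((drawm(F[n],hf(b.x))-T[n])**2).sum()) for n in T)}
def Wz(p,l): return W([p[0],p[1],p[2],0],l)
def scoop(p):
    pan=[(30,37,0),(30,-37,0),(-30,37,0),(-30,-37,0),(-30,37,24),(-30,-37,24),(30,37,8),(30,-37,8)]
    n=np.array([.57,0,.82])*10
    A=np.array([-58,0,31.]);B=np.array([-121.7,0,75.8])
    h=[e+sx*n+[0,sy*7,0] for e in(A,B) for sx in(1,-1) for sy in(1,-1)]
    return [Wz(p,pan),Wz(p,h)]
ms={}
for n,c in (('top',(432,262)),('scene',(435,318))):
    d=min(S[n,'scoop'],key=lambda d:np.hypot(*(np.array(d['xy'])-c))); ms[n]=d['pixels']; print(n,d['xy'],d['conf'])
x0=onz(F['top'],[(432,258)],10)[0]; print(x0)
print('scoop',fit(scoop,ms,[[x0[0],x0[1],a] for a in(-.2,0,.2)]))
t=np.linspace(0,6.28,40)
def dish(p): return [np.c_[p[0]+66*np.cos(t),p[1]+66*np.sin(t),0*t+41],]+[np.r_[np.c_[p[0]+66*np.cos(t),p[1]+66*np.sin(t),0*t+41],np.c_[p[0]+54*np.cos(t),p[1]+54*np.sin(t),0*t]]]
for n in F:print(n,len(S[n,'dish_mid']),S[n,'dish_mid'][0]['xy'])
x0=onz(F['top'],[(191,270)],20)[0]
for nn in (['scene'],['top'],['scene','top']): print('dish',nn,fit(dish,{n:S[n,'dish_mid'][0]['pixels'] for n in nn},[x0[:2]]))
```

```text
hinge [635.75 -23.37  -0.03] 0.6004751692701937
free z [640.19 -21.81  -0.03  39.2 ] 0.42440192009258954
top [433.1, 263.1] 0.64
scene [436.5, 315.4] 0.66
[ 519.41 -320.59   10.  ]
scoop (array([ 521.67, -320.78,   -0.09]), np.float64(128.58503652441368), {'top': np.float64(31.635986159169548), 'scene': np.float64(96.94905036524415)})
scene 1 [211.0, 223.0]
top 2 [190.3, 272.3]
dish ['scene'] (array([475.64, 347.35]), np.float64(26.635294117647057), {'scene': np.float64(26.635294117647057)})
dish ['top'] (array([476.95, 343.05]), np.float64(166.15693963860053), {'top': np.float64(166.15693963860053)})
dish ['scene', 'top'] (array([473.87, 343.6 ]), np.float64(199.52708958093038), {'scene': np.float64(31.15115724721261), 'top': np.float64(168.37593233371777)})
```

```bash
cat > p.py <<'E'
import json,os
from h import *
HX,HY,HYAW=637.5,-22.5,-0.03
def ori(yaw,t,roll=0): # t deg: tool points forward of straight down (nose-up)
    return R.from_euler('z',yaw)*R.from_euler('y',-np.radians(t))*R.from_matrix(np.diag([1.,-1,-1]))
def binp(x,z,y=0): # hinge-frame point -> world
    c,s=np.cos(HYAW),np.sin(HYAW); return np.array([HX+c*x-s*y,HY+s*x+c*y,45+z])
def load():
    if not os.path.exists('cmd.json'):
        return np.array([176.189,599.673,233.576]),R.from_rotvec(robot.state()['tool_rot'])
    d=json.load(open('cmd.json')); return np.array(d[0]),R.from_rotvec(d[1])
def resync():
    s=robot.state(); json.dump([list(s['tcp_pos']),list(s['tool_rot'])],open('cmd.json','w'))
def plan(wps,vmax=45,wmax=8.2,fill=True):
    """wps: (pos,rot,claw[,extra rows]); prints rows per call, stores end pose"""
    p,r=load(); rows=[]
    for w in wps:
        q,o,g=np.array(w[0],float),w[1],w[2]; hold=w[3] if len(w)>3 else 0; v=w[4] if len(w)>4 else vmax
        dv=(r.inv()*o).as_rotvec(); n=max(1,int(np.ceil(max(np.linalg.norm(q-p)/v,np.degrees(np.linalg.norm(dv))/wmax))))
        for i in range(1,n+1): rows.append((p+(q-p)*i/n, r*R.from_rotvec(dv*i/n), g))
        rows+= [(q,o,g)]*hold; p,r=q,o
    while len(rows)%5: rows.append(rows[-1])
    p,r=load()
    for k in range(0,len(rows),5):
        out=[]
        for q,o,g in rows[k:k+5]:
            out.append(list(np.round(np.r_[r.inv().apply(q-p)/25,(r.inv()*o).as_rotvec()/np.radians(6),g],2)+0.))
        print(json.dumps([[[float(v) for v in x] for x in out]]))
        x=np.array(out[-1]); p,r=p+r.apply(x[:3]*25),r*R.from_rotvec(x[3:6]*np.radians(6))
    json.dump([list(p),list(r.as_rotvec())],open('cmd.json','w'))
    print('end',np.round(p,1))
E
python3 - <<'E'
from p import *
tz=lambda t:np.array([np.sin(np.radians(t)),np.cos(np.radians(t))*-1])
g=np.array([-30,86])+3*tz(30); pre=g-90*tz(30)
o=ori(HYAW,30)
plan([((400,250,260),ori(HYAW+.6,0),.5),(binp(*pre),o,.5)])
E
```

```text
[[[-0.78, -0.68, -0.07, 0.0, 0.0, 1.36, 0.5], [-1.57, -1.36, -0.13, 0.0, 0.0, 2.73, 0.5], [-2.35, -2.04, -0.2, 0.0, 0.0, 4.09, 0.5], [-3.13, -2.72, -0.26, 0.0, 0.0, 5.46, 0.5], [-3.92, -3.4, -0.33, 0.0, 0.0, 6.82, 0.5]]]
[[[-1.04, -0.01, -0.07, 0.0, 0.0, 1.37, 0.5], [-2.08, -0.01, -0.13, 0.0, 0.0, 2.73, 0.5], [-3.11, -0.01, -0.2, 0.0, 0.0, 4.09, 0.5], [-4.15, -0.01, -0.27, 0.0, 0.0, 5.46, 0.5], [-5.19, -0.01, -0.33, 0.0, 0.0, 6.82, 0.5]]]
[[[-0.79, 0.68, -0.07, 0.0, 0.0, 1.37, 0.5], [-1.57, 1.35, -0.13, 0.0, 0.0, 2.73, 0.5], [-2.36, 2.03, -0.2, 0.0, 0.0, 4.09, 0.5], [-3.14, 2.71, -0.27, 0.0, 0.0, 5.46, 0.5], [-3.93, 3.39, -0.33, 0.0, 0.0, 6.82, 0.5]]]
[[[-0.15, 1.03, -0.07, 0.0, 0.0, 1.37, 0.5], [-0.41, 2.59, 0.2, -0.23, 0.59, 2.07, 0.5], [-0.67, 4.14, 0.47, -0.46, 1.18, 2.76, 0.5], [-0.94, 5.7, 0.74, -0.69, 1.78, 3.46, 0.5], [-1.2, 7.26, 1.0, -0.93, 2.37, 4.16, 0.5]]]
[[[0.33, 1.51, 0.43, -0.18, 0.61, 0.7, 0.5], [0.66, 3.02, 0.86, -0.37, 1.21, 1.4, 0.5], [0.99, 4.53, 1.29, -0.56, 1.82, 2.1, 0.5], [1.32, 6.04, 1.72, -0.74, 2.43, 2.8, 0.5], [1.32, 6.04, 1.72, -0.74, 2.43, 2.8, 0.5]]]
end [564.  -20.3 206.4]
```

Request:
drive_tool:
  targets:
    - [[-0.78,-0.68,-0.07,0,0,1.36,0.5],[-1.57,-1.36,-0.13,0,0,2.73,0.5],[-2.35,-2.04,-0.2,0,0,4.09,0.5],[-3.13,-2.72,-0.26,0,0,5.46,0.5],[-3.92,-3.4,-0.33,0,0,6.82,0.5]]

```text
time_s: 2.0
tcp_pos: [246.7, 489.6, 241.9]
tool_rot: [-1.514, -2.752, -0.0]
wrist_force: [-0.2, -0.0, 0.2]
width: 55.1
grasp_force: 0.0
```

Request:
drive_tool:
  targets:
    - [[-1.04,-0.01,-0.07,0,0,1.37,0.5],[-2.08,-0.01,-0.13,0,0,2.73,0.5],[-3.11,-0.01,-0.2,0,0,4.09,0.5],[-4.15,-0.01,-0.27,0,0,5.46,0.5],[-5.19,-0.01,-0.33,0,0,6.82,0.5]]

```text
time_s: 2.5
tcp_pos: [316.6, 380.3, 250.3]
tool_rot: [-2.381, -2.049, -0.001]
wrist_force: [0.4, -0.1, 0.7]
width: 43.7
grasp_force: 0.0
```

Request:
drive_tool:
  targets:
    - [[-0.79,0.68,-0.07,0,0,1.37,0.5],[-1.57,1.35,-0.13,0,0,2.73,0.5],[-2.36,2.03,-0.2,0,0,4.09,0.5],[-3.14,2.71,-0.27,0,0,5.46,0.5],[-3.93,3.39,-0.33,0,0,6.82,0.5]]

```text
time_s: 3.0
tcp_pos: [386.5, 270.9, 258.6]
tool_rot: [-2.947, -1.088, -0.001]
wrist_force: [0.4, 0.3, -0.3]
width: 43.5
grasp_force: 0.0
```

Request:
drive_tool:
  targets:
    - [[-0.15,1.03,-0.07,0,0,1.37,0.5],[-0.41,2.59,0.2,-0.23,0.59,2.07,0.5],[-0.67,4.14,0.47,-0.46,1.18,2.76,0.5],[-0.94,5.7,0.74,-0.69,1.78,3.46,0.5],[-1.2,7.26,1.0,-0.93,2.37,4.16,0.5]]

```text
time_s: 3.5
tcp_pos: [482.8, 113.4, 233.4]
tool_rot: [3.081, 0.421, 0.419]
wrist_force: [0.5, 0.6, 0.2]
width: 43.6
grasp_force: 0.0
```

Request:
drive_tool:
  targets:
    - [[0.33,1.51,0.43,-0.18,0.61,0.7,0.5],[0.66,3.02,0.86,-0.37,1.21,1.4,0.5],[0.99,4.53,1.29,-0.56,1.82,2.1,0.5],[1.32,6.04,1.72,-0.74,2.43,2.8,0.5],[1.32,6.04,1.72,-0.74,2.43,2.8,0.5]]

```text
time_s: 4.0
tcp_pos: [563.8, -24.9, 205.1]
tool_rot: [3.025, -0.058, 0.812]
wrist_force: [-0.7, 0.9, 0.2]
width: 43.4
grasp_force: 0.0
```

Run:
```python
from p import *
f=grab('scene'); print(robot.state()['tcp_pos'],load()[0],robot.state()['tool_rot'],load()[1].as_rotvec())
im=f['frame'][:,:,::-1].copy()
for P in [binp(-27,86),binp(-9,110,50),binp(-9,110,-50),binp(-30,-27,165),binp(-30,-27,-165),robot.state()['tcp_pos'],binp(-1,136,-165)]:
    u=proj(f,P)[0]; cv2.circle(im,tuple(int(v*16) for v in u),16,(0,0,255),-1,shift=4)
cv2.imwrite('pics/s1.png',cv2.resize(im[150:290,280:440],None,fx=4,fy=4,interpolation=cv2.INTER_CUBIC))
```

```text
[563.60786349 -22.48430573 205.68649457] [564.03637318 -20.31688459 206.3881139 ] [ 3.02655676 -0.05150317  0.81008052] [ 3.02708774 -0.04575252  0.81166591]
```

View pics/s1.png

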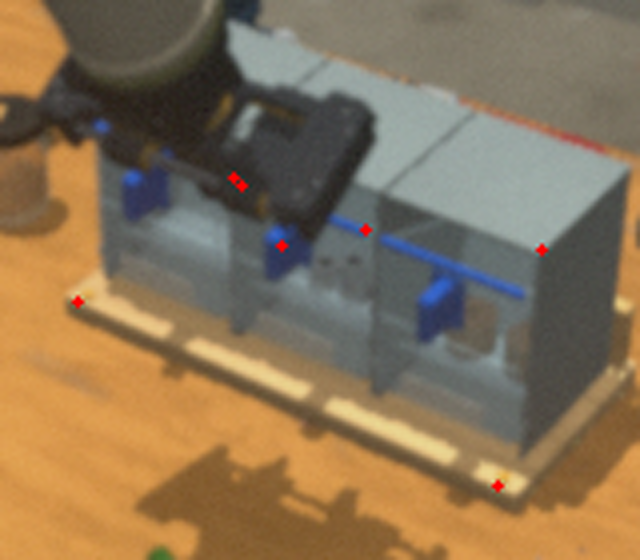

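Model dots land on the fin (282,246), rim end and roof corner, so the bin pose is good. Now the approach and grip.

Run:
```python
from p import *
tz=lambda t:np.array([np.sin(np.radians(t)),np.cos(np.radians(t))*-1])
g=np.array([-30,86])+3*tz(30)
plan([(binp(*g),ori(HYAW,30),.5,1,25)])
print('close');o=ori(HYAW,30)
plan([(binp(*g),o,0,4)])
print('arc')
w=[]
for th in np.linspace(0,.86,13)[1:]:
    c,s=np.cos(th),np.sin(th); w.append((binp(c*g[0]-s*g[1],s*g[0]+c*g[1]),ori(HYAW,30+30*th/.86),0,0,30))
plan(w+[w[-1]]*3)
```

```text
[[[0.0, 0.0, 0.9, 0.0, 0.0, 0.0, 0.5], [0.0, 0.0, 1.8, 0.0, 0.0, 0.0, 0.5], [0.0, 0.0, 2.7, 0.0, 0.0, 0.0, 0.5], [0.0, 0.0, 3.6, 0.0, 0.0, 0.0, 0.5], [0.0, 0.0, 3.6, 0.0, 0.0, 0.0, 0.5]]]
end [609.  -21.6 128.5]
close
[[[0.0, 0.0, 0.0, 0.0, 0.0, 0.0, 0.0], [0.0, 0.0, 0.0, 0.0, 0.0, 0.0, 0.0], [0.0, 0.0, 0.0, 0.0, 0.0, 0.0, 0.0], [0.0, 0.0, 0.0, 0.0, 0.0, 0.0, 0.0], [0.0, 0.0, 0.0, 0.0, 0.0, 0.0, 0.0]]]
end [609.  -21.6 128.5]
arc
[[[-0.25, 0.0, -0.04, 0.0, 0.41, 0.0, 0.0], [-0.5, 0.0, -0.06, 0.0, 0.83, 0.0, 0.0], [-0.76, 0.0, -0.06, 0.0, 1.25, 0.0, 0.0], [-1.01, 0.0, -0.05, 0.0, 1.66, 0.0, 0.0], [-1.26, 0.0, -0.02, 0.0, 2.08, 0.0, 0.0]]]
[[[-0.25, 0.0, 0.0, 0.0, 0.42, 0.0, 0.0], [-0.5, 0.0, 0.01, 0.0, 0.83, 0.0, 0.0], [-0.75, 0.0, 0.04, 0.0, 1.25, 0.0, 0.0], [-1.0, 0.0, 0.09, 0.0, 1.67, 0.0, 0.0], [-1.25, 0.0, 0.16, 0.0, 2.08, 0.0, 0.0]]]
[[[-0.25, 0.0, 0.03, 0.0, 0.42, 0.0, 0.0], [-0.49, 0.0, 0.08, 0.0, 0.84, 0.0, 0.0], [-0.49, 0.0, 0.08, 0.0, 0.84, 0.0, 0.0], [-0.49, 0.0, 0.08, 0.0, 0.84, 0.0, 0.0], [-0.49, 0.0, 0.08, 0.0, 0.84, 0.0, 0.0]]]
end [555.8 -20.   77.9]
```

Request:
drive_tool:
  targets:
    - [[0,0,0.9,0,0,0,0.5],[0,0,1.8,0,0,0,0.5],[0,0,2.7,0,0,0,0.5],[0,0,3.6,0,0,0,0.5],[0,0,3.6,0,0,0,0.5]]

```text
time_s: 4.55
tcp_pos: [608.5, -20.4, 126.2]
tool_rot: [3.027, -0.042, 0.806]
wrist_force: [0.0, 0.6, -0.6]
width: 43.7
grasp_force: 0.0
```

Request:
drive_tool:
  targets:
    - [[0,0,0,0,0,0,0],[0,0,0,0,0,0,0],[0,0,0,0,0,0,0],[0,0,0,0,0,0,0],[0,0,0,0,0,0,0]]
  newtons: 25

```text
time_s: 5.05
tcp_pos: [609.4, -17.1, 129.4]
tool_rot: [3.031, -0.04, 0.815]
wrist_force: [-3.7, 18.9, 3.9]
width: 11.6
grasp_force: 25.6
```

Request:
drive_tool:
  targets:
    - [[-0.25,-0.1,-0.04,0,0.41,0,0],[-0.5,-0.18,-0.06,0,0.83,0,0],[-0.76,-0.18,-0.06,0,1.25,0,0],[-1.01,-0.18,-0.05,0,1.66,0,0],[-1.26,-0.18,-0.02,0,2.08,0,0]]

```text
time_s: 5.55
tcp_pos: [586.5, -16.1, 117.9]
tool_rot: [2.926, -0.043, 1.114]
wrist_force: [26.1, 3.4, -18.5]
width: 11.9
grasp_force: 25.0
```

Request:
drive_tool:
  targets:
    - [[-0.25,0,0,0,0.42,0,0],[-0.5,0,0.01,0,0.83,0,0],[-0.75,0,0.04,0,1.25,0,0],[-1.0,0,0.09,0,1.67,0,0],[-1.25,0,0.16,0,2.08,0,0]]

```text
time_s: 6.05
tcp_pos: [563.2, -18.7, 150.9]
tool_rot: [2.878, -0.039, 1.247]
wrist_force: [0.9, -0.6, 1.4]
width: 4.4
grasp_force: 0.0
```

Request:
drive_tool:
  targets:
    - [[-0.25,0,0.03,0,0.42,0,0],[-0.49,0,0.08,0,0.84,0,0],[-0.49,0,0.08,0,0.84,0,0],[-0.49,0,0.08,0,0.84,0,0],[-0.49,0,0.08,0,0.84,0,0]]

```text
time_s: 6.55
tcp_pos: [560.7, -19.8, 170.2]
tool_rot: [2.848, -0.046, 1.3]
wrist_force: [-0.2, -0.1, -0.7]
width: 0.2
grasp_force: 0.0
```

```bash
sed -i 's/HY,HYAW=637.5,-22.5/HY,HYAW=637.5,-18.5/' p.py
python3 - <<'E'
from p import *
f=grab('scene');s=robot.state(); print(s['joints'],s['tcp_pos'],s['tool_rot'])
save(f,'s2.png',(280,150,440,290),4)
E
```

```text
[ 0.20869374 -0.17180943 -0.29721515  2.41590325  0.91740129  0.0657415
 -2.60269937] [560.66978219 -19.63979215 170.1210157 ] [ 2.84855076 -0.04572699  1.29934436]
```

View pics/s2.png

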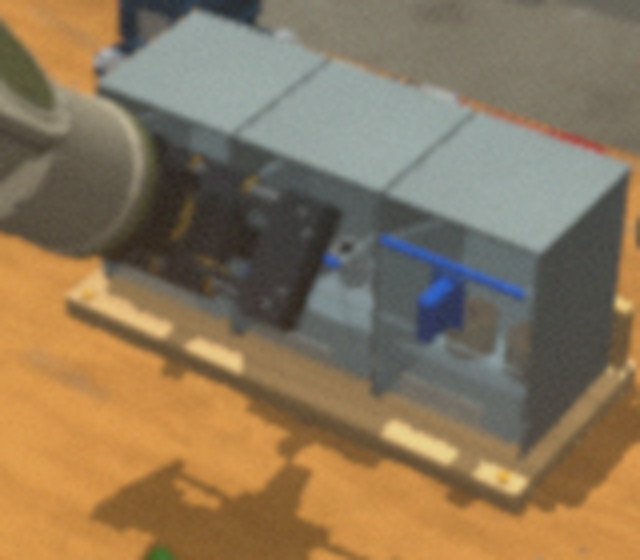

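Run:
```python
from p import *
f=grab('scene')
for th in np.arange(0,.6,.1):
    c,s=np.cos(th),np.sin(th); print(round(th,1),(proj(f,[binp(-9*c-110*s,-9*s+110*c,y) for y in(50,-50)])-[280,150]).round(1).tolist())
resync()
plan([((530,-19,215),ori(HYAW,30),0),((530,-19,250),ori(HYAW,0),0,1)])
```

```text
0.0 [[56.5, 43.4], [89.7, 56.3]]
0.1 [[54.0, 45.8], [87.3, 58.9]]
0.2 [[51.5, 48.7], [84.9, 61.9]]
0.3 [[49.2, 51.8], [82.5, 65.1]]
0.4 [[46.9, 55.2], [80.2, 68.7]]
0.5 [[44.7, 58.8], [78.1, 72.5]]
[[[0.18, 0.0, -0.7, -0.01, -1.06, -0.01, 0.0], [0.37, 0.01, -1.4, -0.01, -2.12, -0.01, 0.0], [0.55, 0.01, -2.1, -0.02, -3.17, -0.02, 0.0], [0.82, 0.01, -2.33, -0.02, -4.42, -0.02, 0.0], [1.08, 0.01, -2.56, -0.02, -5.67, -0.02, 0.0]]]
[[[0.09, 0.0, -0.34, 0.0, -1.25, 0.0, 0.0], [0.18, 0.0, -0.68, 0.0, -2.5, 0.0, 0.0], [0.18, 0.0, -0.68, 0.0, -2.5, 0.0, 0.0], [0.18, 0.0, -0.68, 0.0, -2.5, 0.0, 0.0], [0.18, 0.0, -0.68, 0.0, -2.5, 0.0, 0.0]]]
end [530.  -19.1 250. ]
```

Request:
drive_tool:
  targets:
    - [[0.18,0,-0.7,-0.01,-1.06,-0.01,0],[0.37,0.01,-1.4,-0.01,-2.12,-0.01,0],[0.55,0.01,-2.1,-0.02,-3.17,-0.02,0],[0.82,0.01,-2.33,-0.02,-4.42,-0.02,0],[1.08,0.01,-2.56,-0.02,-5.67,-0.02,0]]

```text
time_s: 7.15
tcp_pos: [529.1, -16.8, 235.0]
tool_rot: [3.072, -0.047, 0.605]
wrist_force: [0.8, -1.5, -0.0]
width: 0.6
grasp_force: 0.0
```

Request:
drive_tool:
  targets:
    - [[0.09,0,-0.34,0,-1.25,0,0],[0.18,0,-0.68,0,-2.5,0,0],[0.18,0,-0.68,0,-2.5,0,0],[0.18,0,-0.68,0,-2.5,0,0],[0.18,0,-0.68,0,-2.5,0,0]]

```text
time_s: 7.65
tcp_pos: [527.1, -19.1, 249.4]
tool_rot: [3.123, -0.057, 0.206]
wrist_force: [-0.6, -0.1, 0.1]
width: 0.3
grasp_force: 0.0
```

Run:
```python
from p import *
f=grab('top');s=robot.state(); print(s['joints'],s['tcp_pos'],s['tool_rot'],s['qvel'])
resync()
im=f['frame'][:,:,::-1].copy()
for th in (.28,):
  c,sn=np.cos(th),np.sin(th)
  for y in(50,-50):
    u=proj(f,binp(-9*c-110*sn,-9*sn+110*c,y))[0]; cv2.circle(im,tuple(int(v*16) for v in u),16,(0,0,255),-1,shift=4)
cv2.imwrite('pics/t3.png',cv2.resize(im[140:300,240:400],None,fx=3.7,fy=3.7,interpolation=cv2.INTER_CUBIC))
```

```text
[-0.3632388  -0.00350979  0.30026372  1.81975947  0.02397297  1.19461305
 -1.67746711] [526.90933232 -19.14180402 249.73450312] [ 3.1236085  -0.0568751   0.20641208] [ 0.00117442 -0.00814698 -0.00206799 -0.00503202 -0.00244157  0.00982838
  0.0034626 ]
```

View pics/t3.png

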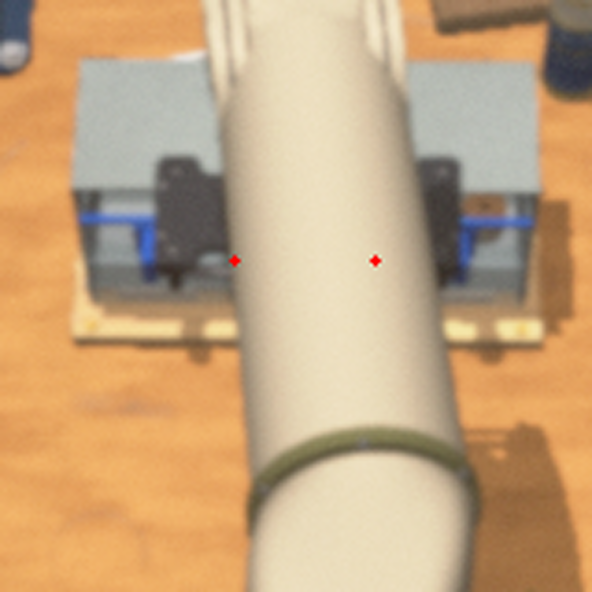

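The arm hides the middle bin in this view; the outer rims (110,218) and (500,222) are shut. Next I hook the rim from inside.

Run:
```python
from p import *
o=ori(HYAW,15)
plan([(binp(-40,158),o,0,0),(binp(-25,101),o,0,2,25)])
print('pull')
w=[]
for th in np.linspace(.28,.84,11)[0:]:
    c,s=np.cos(th),np.sin(th); x,z=-9*c-110*s,-9*s+110*c
    w.append((binp(x+14-2*(th-.28)/.56,z-2),o,0,0,40))
plan(w+[w[-1]]*2)
```

```text
[[[1.27, -0.1, 1.11, 0.05, 0.62, -0.02, 0.0], [2.55, -0.19, 2.22, 0.09, 1.24, -0.05, 0.0], [2.65, -0.2, 3.0, 0.09, 1.24, -0.05, 0.0], [2.75, -0.21, 3.78, 0.09, 1.24, -0.05, 0.0], [2.84, -0.22, 4.56, 0.09, 1.24, -0.05, 0.0]]]
[[[0.0, 0.0, 0.0, 0.0, 0.0, 0.0, 0.0], [0.0, 0.0, 0.0, 0.0, 0.0, 0.0, 0.0], [0.0, 0.0, 0.0, 0.0, 0.0, 0.0, 0.0], [0.0, 0.0, 0.0, 0.0, 0.0, 0.0, 0.0], [0.0, 0.0, 0.0, 0.0, 0.0, 0.0, 0.0]]]
end [612.4 -17.7 146. ]
pull
[[[0.0, 0.0, -0.01, 0.0, 0.0, 0.0, 0.0], [-0.25, 0.0, 0.02, 0.0, 0.0, 0.0, 0.0], [-0.5, 0.0, 0.07, 0.0, 0.0, 0.0, 0.0], [-0.75, 0.0, 0.12, 0.0, 0.0, 0.0, 0.0], [-0.99, 0.0, 0.19, 0.0, 0.0, 0.0, 0.0]]]
[[[-0.24, 0.0, 0.09, 0.0, 0.0, 0.0, 0.0], [-0.48, 0.0, 0.18, 0.0, 0.0, 0.0, 0.0], [-0.71, 0.0, 0.29, 0.0, 0.0, 0.0, 0.0], [-0.93, 0.0, 0.41, 0.0, 0.0, 0.0, 0.0], [-1.14, 0.0, 0.54, 0.0, 0.0, 0.0, 0.0]]]
[[[-0.21, 0.0, 0.15, 0.0, 0.0, 0.0, 0.0], [-0.21, 0.0, 0.15, 0.0, 0.0, 0.0, 0.0], [-0.21, 0.0, 0.15, 0.0, 0.0, 0.0, 0.0], [-0.21, 0.0, 0.15, 0.0, 0.0, 0.0, 0.0], [-0.21, 0.0, 0.15, 0.0, 0.0, 0.0, 0.0]]]
end [561.6 -16.1 109.6]
```

Request:
drive_tool:
  targets:
    - [[1.27,-0.1,1.11,0.05,0.62,-0.02,0],[2.55,-0.19,2.22,0.09,1.24,-0.05,0],[2.65,-0.2,3.0,0.09,1.24,-0.05,0],[2.75,-0.21,3.78,0.09,1.24,-0.05,0],[2.84,-0.22,4.56,0.09,1.24,-0.05,0]]

```text
time_s: 8.2
tcp_pos: [614.4, -17.6, 147.8]
tool_rot: [3.11, -0.047, 0.417]
wrist_force: [3.7, 0.4, 4.9]
width: 0.3
grasp_force: 1.9
```

Request:
drive_tool:
  targets:
    - [[0,0,-0.01,0,0,0,0],[-0.25,0,0.02,0,0,0,0],[-0.5,0,0.07,0,0,0,0],[-0.75,0,0.12,0,0,0,0],[-0.99,0,0.19,0,0,0,0]]

```text
time_s: 8.7
tcp_pos: [591.8, -16.9, 137.2]
tool_rot: [3.11, -0.047, 0.419]
wrist_force: [9.3, -0.4, -0.2]
width: 0.3
grasp_force: 3.7
```

Request:
drive_tool:
  targets:
    - [[-0.24,0,0.09,0,0,0,0],[-0.48,0,0.18,0,0,0,0],[-0.71,0,0.29,0,0,0,0],[-0.93,0,0.41,0,0,0,0],[-1.14,0,0.54,0,0,0,0]]

```text
time_s: 9.2
tcp_pos: [568.5, -16.0, 117.4]
tool_rot: [3.11, -0.047, 0.422]
wrist_force: [13.8, -0.4, 8.9]
width: 0.5
grasp_force: 10.2
```

Request:
drive_tool:
  targets:
    - [[-0.21,0,0.15,0,0,0,0],[-0.21,0,0.15,0,0,0,0],[-0.21,0,0.15,0,0,0,0],[-0.21,0,0.15,0,0,0,0],[-0.21,0,0.15,0,0,0,0]]

```text
time_s: 9.7
tcp_pos: [568.6, -16.0, 116.7]
tool_rot: [3.109, -0.047, 0.436]
wrist_force: [10.7, -1.6, 20.1]
width: 0.6
grasp_force: 10.8
```

Run:
```python
from p import *
p,r=load()
o=ori(-.09,0)
plan([(p+r.apply([0,0,-110]),r,0),((415,-311,190),o,.6,2),])
```

```text
[[[0.0, 0.0, -1.47, 0.0, 0.0, 0.0, 0.0], [0.0, 0.0, -2.93, 0.0, 0.0, 0.0, 0.0], [0.0, 0.0, -4.4, 0.0, 0.0, 0.0, 0.0], [-0.56, 1.5, -4.42, -0.01, -0.31, 0.07, 0.6], [-1.12, 2.99, -4.43, -0.02, -0.63, 0.14, 0.6]]]
[[[-0.54, 1.51, 0.02, -0.01, -0.31, 0.07, 0.6], [-1.08, 3.01, 0.04, -0.02, -0.62, 0.14, 0.6], [-1.62, 4.51, 0.07, -0.03, -0.93, 0.22, 0.6], [-2.16, 6.02, 0.09, -0.04, -1.25, 0.29, 0.6], [-2.7, 7.52, 0.11, -0.05, -1.56, 0.36, 0.6]]]
[[[-0.47, 1.52, 0.12, 0.0, -0.31, 0.07, 0.6], [-0.47, 1.52, 0.12, 0.0, -0.31, 0.07, 0.6], [-0.47, 1.52, 0.12, 0.0, -0.31, 0.07, 0.6], [-0.47, 1.52, 0.12, 0.0, -0.31, 0.07, 0.6], [-0.47, 1.52, 0.12, 0.0, -0.31, 0.07, 0.6]]]
end [ 414.9 -310.9  189.9]
```

Request:
drive_tool:
  targets:
    - [[0,0,-1.47,0,0,0,0],[0,0,-2.93,0,0,0,0],[0,0,-4.4,0,0,0,0],[-0.56,1.5,-4.42,-0.01,-0.31,0.07,0.6],[-1.12,2.99,-4.43,-0.02,-0.63,0.14,0.6]]

```text
time_s: 10.2
tcp_pos: [503.9, -89.0, 211.4]
tool_rot: [3.124, -0.066, 0.311]
wrist_force: [0.6, -1.2, -0.1]
width: 9.6
grasp_force: 0.0
```

Request:
drive_tool:
  targets:
    - [[-0.54,1.51,0.02,-0.01,-0.31,0.07,0.6],[-1.08,3.01,0.04,-0.02,-0.62,0.14,0.6],[-1.62,4.51,0.07,-0.03,-0.93,0.22,0.6],[-2.16,6.02,0.09,-0.04,-1.25,0.29,0.6],[-2.7,7.52,0.11,-0.05,-1.56,0.36,0.6]]

```text
time_s: 10.7
tcp_pos: [429.1, -275.0, 194.0]
tool_rot: [3.138, -0.131, 0.051]
wrist_force: [0.8, 0.1, 0.1]
width: 47.8
grasp_force: 0.0
```

Request:
drive_tool:
  targets:
    - [[-0.47,1.52,0.12,0,-0.31,0.07,0.6],[-0.47,1.52,0.12,0,-0.31,0.07,0.6],[-0.47,1.52,0.12,0,-0.31,0.07,0.6],[-0.47,1.52,0.12,0,-0.31,0.07,0.6],[-0.47,1.52,0.12,0,-0.31,0.07,0.6]]

```text
time_s: 11.2
tcp_pos: [416.2, -309.6, 190.7]
tool_rot: [-3.138, 0.138, -0.0]
wrist_force: [0.6, -0.2, 0.5]
width: 52.4
grasp_force: 0.0
```

Run:
```python
from p import *
T=grab('top');f=grab('scene');s=robot.state(); print(s['joints'],s['tcp_pos'],s['tool_rot'],load()[0],load()[1].as_rotvec())
out=[]
for F,(x0,y0,x1,y1) in ((T,(240,140,400,300)),(f,(280,150,440,310))):
    im=F['frame'][:,:,::-1].copy()
    for q in [(-89,67,50),(-89,67,-50),(-89,67,0),(1,19,0)]+[]:
        u=proj(F,binp(*q))[0]; cv2.circle(im,tuple(int(v*16) for v in u),10,(0,0,255),-1,shift=4)
    out.append(cv2.resize(im[y0:y1,x0:x1],(400,400),interpolation=cv2.INTER_CUBIC))
cv2.imwrite('pics/b4.png',np.hstack(out))
```

```text
[-0.0501363   0.13301472  0.65834623  1.82758065 -0.08747732  1.21015902
 -1.02430194] [ 416.19275264 -309.92730475  190.7916287 ] [-3.13783705e+00  1.38767864e-01 -7.18131048e-05] [ 414.93722318 -310.93673734  189.89106863] [-3.13793111e+00  1.41412555e-01 -1.66233876e-04]
```

View pics/b4.png

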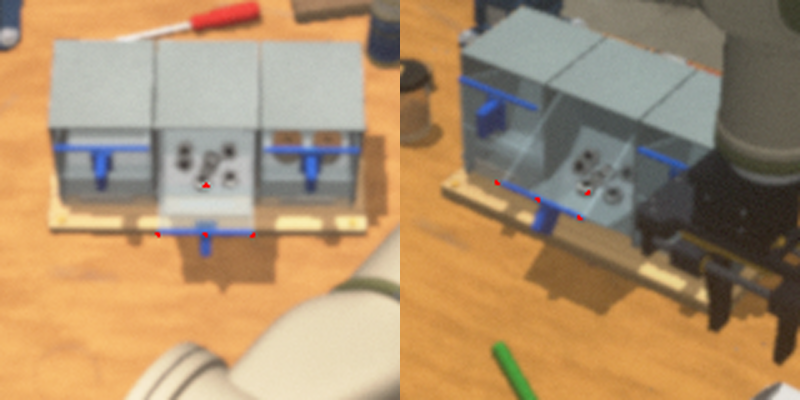

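Bin is fully out: the model rim dots sit on the blue rim (205,235). Seven nuts lie in and behind the trough. The other two bins are shut. Now I grip the scoop.

Run:
```python
from p import *
o=ori(-.09,0)
plan([((415,-311,64),o,.6,2)]); print('close'); plan([((415,-311,64),o,0,5)])
```

```text
[[[0.0, 0.0, 1.68, 0.0, 0.0, 0.0, 0.6], [0.0, 0.0, 3.36, 0.0, 0.0, 0.0, 0.6], [0.0, 0.0, 5.04, 0.0, 0.0, 0.0, 0.6], [0.0, 0.0, 5.04, 0.0, 0.0, 0.0, 0.6], [0.0, 0.0, 5.04, 0.0, 0.0, 0.0, 0.6]]]
end [ 415.  -310.9   63.9]
close
[[[0.0, 0.0, 0.0, 0.0, 0.0, 0.0, 0.0], [0.0, 0.0, 0.0, 0.0, 0.0, 0.0, 0.0], [0.0, 0.0, 0.0, 0.0, 0.0, 0.0, 0.0], [0.0, 0.0, 0.0, 0.0, 0.0, 0.0, 0.0], [0.0, 0.0, 0.0, 0.0, 0.0, 0.0, 0.0]]]
[[[0.0, 0.0, 0.0, 0.0, 0.0, 0.0, 0.0], [0.0, 0.0, 0.0, 0.0, 0.0, 0.0, 0.0], [0.0, 0.0, 0.0, 0.0, 0.0, 0.0, 0.0], [0.0, 0.0, 0.0, 0.0, 0.0, 0.0, 0.0], [0.0, 0.0, 0.0, 0.0, 0.0, 0.0, 0.0]]]
end [ 415.  -310.9   63.9]
```

Request:
drive_tool:
  targets:
    - [[0,0,1.68,0,0,0,0.6],[0,0,3.36,0,0,0,0.6],[0,0,5.04,0,0,0,0.6],[0,0,5.04,0,0,0,0.6],[0,0,5.04,0,0,0,0.6]]

```text
time_s: 11.8
tcp_pos: [415.7, -310.8, 65.4]
tool_rot: [-3.138, 0.141, 0.002]
wrist_force: [-0.6, -0.5, 0.6]
width: 52.1
grasp_force: 0.0
```

Request:
drive_tool:
  targets:
    - [[0,0,0,0,0,0,0],[0,0,0,0,0,0,0],[0,0,0,0,0,0,0],[0,0,0,0,0,0,0],[0,0,0,0,0,0,0]]
  newtons: 50

```text
time_s: 12.3
tcp_pos: [415.9, -310.8, 65.1]
tool_rot: [-3.138, 0.141, 0.0]
wrist_force: [0.8, -0.8, 0.2]
width: 20.1
grasp_force: 0.0
```

Request:
drive_tool:
  targets:
    - [[0,0,0,0,0,0,0],[0,0,-0.25,0,0,0,0],[0,0,-0.5,0,0,0,0],[0,0,-1,0,0,0,0],[0,0,-1,0,0,0,0]]

```text
time_s: 12.8
tcp_pos: [416.6, -311.5, 91.6]
tool_rot: [3.138, -0.142, 0.003]
wrist_force: [0.6, -0.6, -0.2]
width: 13.3
grasp_force: 50.0
```

Run:
```python
from p import *
import json
p,r=load(); json.dump([list(p+r.apply([0,0,-25])),list(r.as_rotvec())],open('cmd.json','w'))
f=grab('scene');t=grab('top');s=robot.state(); print(s['tcp_pos'],s['width'],s['grasp_force'],s['wrist_force'],s['moment'],s['tool_rot'])
from scipy.spatial.transform import Rotation as R
rt=R.from_rotvec(s['tool_rot']); o0=R.from_matrix(np.diag([1.,-1,-1]))
Rs=rt*o0  # scoop rot assuming level-aligned at grasp
g=s['tcp_pos']
org=g-Rs.apply([-107,0,66])
print('predicted scoop origin',org)
out=[]
for F,(x0,y0,x1,y1) in ((t,(370,200,490,320)),(f,(380,250,500,370))):
    im=F['frame'][:,:,::-1].copy(); im=cv2.resize(im[y0:y1,x0:x1],(400,400),interpolation=cv2.INTER_CUBIC)
    for q in [(30,37,0),(30,-37,0),(-30,37,24),(-30,-37,24),(-121.7,0,75.8)]:
        u=(proj(F,org+Rs.apply(q))[0]-[x0,y0])*400/120; cv2.circle(im,tuple(int(v) for v in u),3,(0,0,255),-1)
    out.append(im)
cv2.imwrite('pics/g5.png',np.hstack(out))
```

```text
[ 416.05963663 -310.84044209   90.16069708] 13.630426590236404 49.96808205731213 [ 0.33181864 -0.10002982 -1.42580977] [0.03509381 0.23925867 0.01684597] [-3.13823132e+00  1.40997973e-01 -5.78100106e-04]
predicted scoop origin [ 522.65335964 -320.42411316   24.19910625]
```

View pics/g5.png

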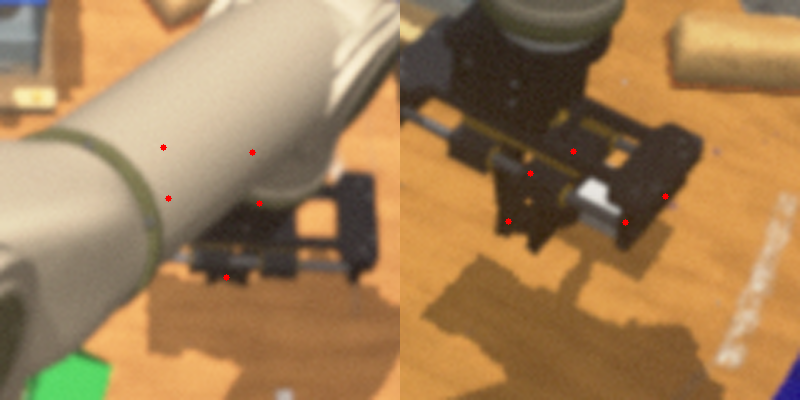

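```bash
cat >> p.py <<'E'
TL=(-106.5,65.)
def scp(Lx,Lz,p,y=0):
    a=np.radians(p); X=np.array([np.cos(a),np.sin(a)]); Z=np.array([-np.sin(a),np.cos(a)])
    q=np.array([Lx,Lz])+X*(TL[0]-30)+Z*TL[1]
    return binp(q[0],q[1],y),ori(HYAW,p)
E
python3 - <<'E'
from p import *
q,o=scp(-62,115,-35)
plan([((430,-250,230),ori(-.07,0),0),(q,o,0,1)])
E
```

```text
[[[0.1, -0.62, -1.41, 0.0, 0.0, -0.05, 0.0], [0.19, -1.24, -2.82, 0.0, 0.0, -0.1, 0.0], [0.29, -1.86, -4.23, 0.0, 0.0, -0.14, 0.0], [0.38, -2.48, -5.64, 0.0, 0.0, -0.19, 0.0], [0.71, -4.09, -6.05, -0.03, -0.97, -0.25, 0.0]]]
[[[0.33, -1.6, -0.45, -0.02, -0.97, -0.06, 0.0], [0.66, -3.19, -0.9, -0.04, -1.95, -0.13, 0.0], [0.99, -4.79, -1.35, -0.06, -2.92, -0.19, 0.0], [1.32, -6.39, -1.79, -0.08, -3.89, -0.25, 0.0], [1.64, -7.98, -2.24, -0.1, -4.86, -0.31, 0.0]]]
[[[0.0, 0.0, 0.0, 0.0, 0.0, 0.0, 0.0], [0.0, 0.0, 0.0, 0.0, 0.0, 0.0, 0.0], [0.0, 0.0, 0.0, 0.0, 0.0, 0.0, 0.0], [0.0, 0.0, 0.0, 0.0, 0.0, 0.0, 0.0], [0.0, 0.0, 0.0, 0.0, 0.0, 0.0, 0.0]]]
end [500.9 -14.5 291.5]
```

Request:
drive_tool:
  targets:
    - [[0.1,-0.62,-1.41,0,0,-0.05,0],[0.19,-1.24,-2.82,0,0,-0.1,0],[0.29,-1.86,-4.23,0,0,-0.14,0],[0.38,-2.48,-5.64,0,0,-0.19,0],[0.71,-4.09,-6.05,-0.03,-0.97,-0.25,0]]

```text
time_s: 13.4
tcp_pos: [441.5, -214.5, 245.9]
tool_rot: [-3.135, 0.113, 0.149]
wrist_force: [1.0, -1.1, -1.3]
width: 13.5
grasp_force: 50.0
```

Request:
drive_tool:
  targets:
    - [[0.33,-1.6,-0.45,-0.02,-0.97,-0.06,0],[0.66,-3.19,-0.9,-0.04,-1.95,-0.13,0],[0.99,-4.79,-1.35,-0.06,-2.92,-0.19,0],[1.32,-6.39,-1.79,-0.08,-3.89,-0.25,0],[1.64,-7.98,-2.24,-0.1,-4.86,-0.31,0]]

```text
time_s: 13.9
tcp_pos: [502.3, -12.5, 292.3]
tool_rot: [-2.985, 0.043, 0.949]
wrist_force: [1.8, 0.0, -0.1]
width: 13.9
grasp_force: 50.0
```

Request:
drive_tool:
  targets:
    - [[0,0,0,0,0,0,0],[0,0,0,0,0,0,0],[0,0,0,0,0,0,0],[0,0,0,0,0,0,0],[0,0,0,0,0,0,0]]

```text
time_s: 14.4
tcp_pos: [501.5, -15.2, 292.8]
tool_rot: [-2.987, 0.047, 0.94]
wrist_force: [-0.4, 0.3, -1.2]
width: 13.5
grasp_force: 50.0
```

Run:
```python
from p import *
f=grab('scene');t=grab('top');s=robot.state(); print(s['joints'],s['tcp_pos'],s['tool_rot'],load()[0],load()[1].as_rotvec(),s['wrist_force'])
Rs=R.from_rotvec(s['tool_rot'])*R.from_matrix(np.diag([1.,-1,-1])); org=s['tcp_pos']-Rs.apply([-106.5,0,65])
out=[]
for F,(x0,y0,x1,y1) in ((t,(270,170,380,280)),(f,(290,130,400,240))):
    im=F['frame'][:,:,::-1].copy(); im=cv2.resize(im[y0:y1,x0:x1],(400,400),interpolation=cv2.INTER_CUBIC)
    for q in [(30,37,0),(30,-37,0),(-30,37,0),(-30,-37,0),(-30,37,24),(-30,-37,24),(-121.7,0,75.8)]:
        u=(proj(F,org+Rs.apply(q))[0]-[x0,y0])*400/110; cv2.circle(im,tuple(int(v) for v in u),3,(0,0,255),-1)
    out.append(im)
cv2.imwrite('pics/g6.png',np.hstack(out))
```

```text
[-0.34096485  0.52148864  0.46532177  1.265611   -0.18022673  2.01444988
 -1.48671996] [501.57562496 -14.86540173 292.68729726] [-2.98687035  0.04596281  0.94085084] [500.89445597 -14.5201558  291.48352997] [-2.98729099  0.04483721  0.9413143 ] [ 0.31829854 -0.72620413 -0.86436258]
```

View pics/g6.png

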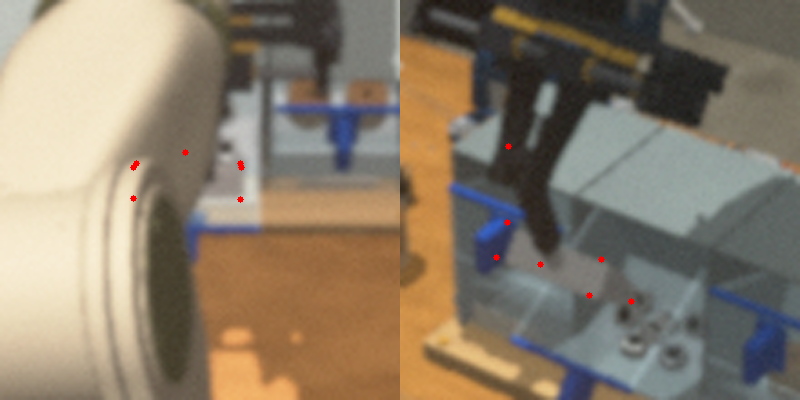

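Run:
```python
from p import *
def go(l): plan([(*scp(*q[:3]),0,q[4] if len(q)>4 else 0,q[3] if len(q)>3 else 20) for q in l])
go([(-50,80,-35,30),(-29,29,-34,25,1)]); print('push1')
go([(-10,21.5,-27,12,1),(3,19,-21,12,1)]); print('push2')
go([(15,21.5,-15,9),(27,24,-10,9),(36,26.5,-7,9,1)])
```

```text
[[[0.6, 0.0, 0.43, 0.0, 0.0, 0.0, 0.0], [1.2, 0.0, 0.87, 0.0, 0.0, 0.0, 0.0], [1.8, 0.0, 1.3, 0.0, 0.05, 0.0, 0.0], [2.41, 0.0, 1.72, 0.0, 0.11, 0.0, 0.0], [3.01, 0.0, 2.15, 0.0, 0.16, 0.0, 0.0]]]
[[[0.0, 0.0, 0.0, 0.0, 0.0, 0.0, 0.0], [0.0, 0.0, 0.0, 0.0, 0.0, 0.0, 0.0], [0.0, 0.0, 0.0, 0.0, 0.0, 0.0, 0.0], [0.0, 0.0, 0.0, 0.0, 0.0, 0.0, 0.0], [0.0, 0.0, 0.0, 0.0, 0.0, 0.0, 0.0]]]
end [531.7 -15.4 204.3]
push1
[[[0.26, 0.0, 0.26, 0.0, 0.59, 0.0, 0.0], [0.52, 0.0, 0.51, 0.0, 1.17, 0.0, 0.0], [0.52, 0.0, 0.51, 0.0, 1.17, 0.0, 0.0], [0.68, 0.0, 0.71, 0.0, 1.67, 0.0, 0.0], [0.84, 0.0, 0.91, 0.0, 2.17, 0.0, 0.0]]]
[[[0.0, 0.0, 0.0, 0.0, 0.0, 0.0, 0.0], [0.0, 0.0, 0.0, 0.0, 0.0, 0.0, 0.0], [0.0, 0.0, 0.0, 0.0, 0.0, 0.0, 0.0], [0.0, 0.0, 0.0, 0.0, 0.0, 0.0, 0.0], [0.0, 0.0, 0.0, 0.0, 0.0, 0.0, 0.0]]]
end [536.4 -15.6 173.7]
push2
[[[0.09, 0.0, 0.16, 0.0, 0.5, 0.0, 0.0], [0.17, 0.0, 0.32, 0.0, 1.0, 0.0, 0.0], [0.43, 0.0, 0.56, 0.0, 1.83, 0.0, 0.0], [0.66, 0.0, 0.65, 0.0, 2.33, 0.0, 0.0], [0.66, 0.0, 0.65, 0.0, 2.33, 0.0, 0.0]]]
end [546.  -15.9 152.6]
```

Request:
drive_tool:
  targets:
    - [[0.6,0,0.43,0,0,0,0],[1.2,0,0.87,0,0,0,0],[1.8,0,1.3,0,0.05,0,0],[2.41,0,1.72,0,0.11,0,0],[3.01,0,2.15,0,0.16,0,0]]

```text
time_s: 15.0
tcp_pos: [532.9, -15.3, 202.8]
tool_rot: [-2.995, 0.045, 0.919]
wrist_force: [-0.2, -0.6, -1.4]
width: 13.8
grasp_force: 50.0
```

Request:
drive_tool:
  targets:
    - [[0.26,0,0.26,0,0.59,0,0],[0.52,0,0.51,0,1.17,0,0],[0.52,0,0.51,0,1.17,0,0],[0.68,0,0.71,0,1.67,0,0],[0.84,0,0.91,0,2.17,0,0]]

```text
time_s: 15.5
tcp_pos: [536.6, -15.4, 174.1]
tool_rot: [-3.082, 0.046, 0.576]
wrist_force: [-11.4, 0.6, 12.2]
width: 13.8
grasp_force: 50.0
```

Request:
drive_tool:
  targets:
    - [[0.09,0.15,0.1,0,0.5,0,0],[0.17,-0.15,0.26,0,1.0,0,0],[0.43,0.15,0.5,0,1.83,0,0],[0.66,-0.15,0.59,0,2.33,0,0],[0.66,0,0.59,0,2.33,0,0]]

```text
time_s: 16.0
tcp_pos: [546.1, -14.9, 154.1]
tool_rot: [-3.133, 0.045, 0.197]
wrist_force: [0.0, 1.0, -1.6]
width: 13.4
grasp_force: 50.0
```

Run:
```python
from p import *
s=robot.state(); print(s['tcp_pos'],s['wrist_force'],s['moment'],s['joints'])
p=s['tcp_pos']; Rs=R.from_rotvec(s['tool_rot'])*R.from_matrix(np.diag([1.,-1,-1])); print('lip rel',p-Rs.apply([-136.5,0,65])-binp(0,0), 'pitch',np.degrees(np.arcsin(Rs.as_matrix()[2,0])))
f=grab('scene')
save(f,'s7.png',(300,160,400,240),6)
```

```text
[546.07263937 -14.89626264 154.08870781] [ 0.00417307  0.96845875 -1.5539767 ] [0.07808056 0.4516623  0.00908855] [-0.42953007  0.32748364  0.46191319  1.68722324 -0.15166054  1.28910023
 -1.5280967 ]
lip rel [35.80728998 -0.04308602 27.50872029] pitch -7.193049774522139
```

View pics/s7.png

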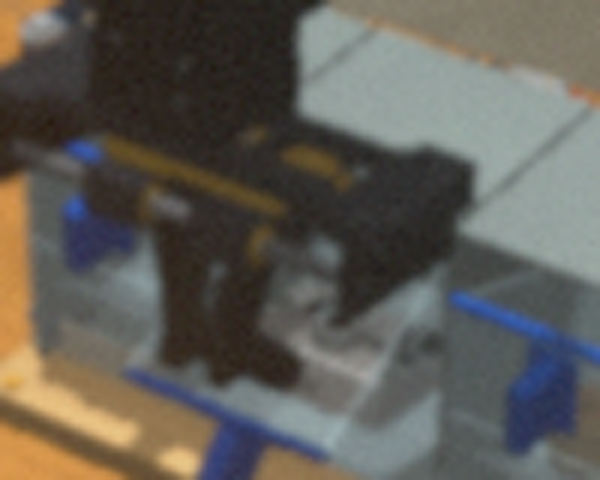

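Run:
```python
from p import *
p,r=load(); json.dump([list(p+r.apply([0,0,-1.5])),list(r.as_rotvec())],open('cmd.json','w'))
def go(l): plan([(*scp(*q[:3]),0,q[4] if len(q)>4 else 0,q[3] if len(q)>3 else 20) for q in l])
go([(44,37,0,6),(50,47,8,6),(46,56,11,15)]); print('lift')
go([(42,68,12,15),(20,95,14,15),(-25,122,14,25),(-80,165,14,30)]);
```

```text
[[[0.0, 0.0, 0.14, 0.0, 0.59, 0.0, 0.0], [-0.01, 0.0, 0.29, 0.0, 1.17, 0.0, 0.0], [-0.02, 0.0, 0.48, 0.0, 1.84, 0.0, 0.0], [-0.03, 0.0, 0.68, 0.0, 2.5, 0.0, 0.0], [-0.28, 0.0, 0.65, 0.0, 3.0, 0.0, 0.0]]]
end [537.2 -15.6 138.8]
lift
[[[-0.11, 0.0, -0.4, 0.0, 0.17, 0.0, 0.0], [-0.36, 0.0, -0.75, 0.0, 0.28, 0.0, 0.0], [-0.61, 0.0, -1.09, 0.0, 0.39, 0.0, 0.0], [-0.86, 0.0, -1.44, 0.0, 0.5, 0.0, 0.0], [-1.38, 0.0, -1.91, 0.0, 0.5, 0.0, 0.0]]]
[[[-0.49, 0.0, -0.49, 0.0, 0.0, 0.0, 0.0], [-0.99, 0.0, -0.98, 0.0, 0.0, 0.0, 0.0], [-1.56, 0.0, -1.72, 0.0, 0.0, 0.0, 0.0], [-2.13, 0.0, -2.45, 0.0, 0.0, 0.0, 0.0], [-2.71, 0.0, -3.18, 0.0, 0.0, 0.0, 0.0]]]
end [409.4 -11.8 239.9]
```

Request:
drive_tool:
  targets:
    - [[0,0,0.14,0,0.59,0,0],[-0.01,0,0.29,0,1.17,0,0],[-0.02,0,0.48,0,1.84,0,0],[-0.03,0,0.68,0,2.5,0,0],[-0.28,0,0.65,0,3.0,0,0]]

```text
time_s: 16.55
tcp_pos: [538.3, -15.9, 138.8]
tool_rot: [3.123, -0.047, 0.299]
wrist_force: [0.3, 0.4, -1.9]
width: 13.6
grasp_force: 50.0
```

Request:
drive_tool:
  targets:
    - [[-0.11,0,-0.4,0,0.17,0,0],[-0.36,0,-0.75,0,0.28,0,0],[-0.61,0,-1.09,0,0.39,0,0],[-0.86,0,-1.44,0,0.5,0,0],[-1.38,0,-1.91,0,0.5,0,0]]

```text
time_s: 17.05
tcp_pos: [495.5, -14.8, 180.0]
tool_rot: [3.114, -0.048, 0.378]
wrist_force: [0.7, 0.4, -0.9]
width: 13.7
grasp_force: 50.0
```

Run:
```python
from p import *
s=robot.state(); print(s['tcp_pos'],s['wrist_force'],s['moment'],s['joints'])
p=s['tcp_pos']; Rs=R.from_rotvec(s['tool_rot'])*R.from_matrix(np.diag([1.,-1,-1])); print('lip rel',p-Rs.apply([-136.5,0,65])-binp(0,0), 'pitch',np.degrees(np.arcsin(Rs.as_matrix()[2,0])))
f=grab('scene')
save(f,'s8.png',(290,130,400,240),5)
```

```text
[495.48138094 -14.76754431 180.02612375] [ 0.66471158  0.38808386 -0.94756279] [-0.04324641  0.66464029  0.06902655] [-0.52529842 -0.12125728  0.42039094  2.08330371  0.10232402  0.93156472
 -1.75461206]
lip rel [  6.00006834  -0.88367544 104.58914764] pitch 13.849100630608982
```

View pics/s8.png

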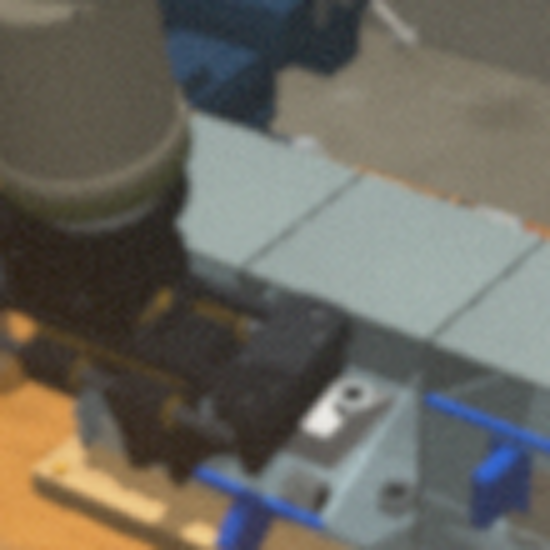

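Request:
drive_tool:
  targets:
    - [[-0.49,0,-0.49,0,0,0,0],[-0.99,0,-0.98,0,0,0,0],[-1.56,0,-1.72,0,0,0,0],[-2.13,0,-2.45,0,0,0,0],[-2.71,0,-3.18,0,0,0,0]]

```text
time_s: 17.6
tcp_pos: [410.2, -12.0, 241.3]
tool_rot: [3.114, -0.048, 0.378]
wrist_force: [-0.9, 0.3, -1.0]
width: 13.3
grasp_force: 50.0
```

```bash
cat > fk.py <<'E'
from p import *
import itertools
from scipy.optimize import least_squares
D=[([-1.308,.333,-.065,1.461,.022,1.35,-.089],(176.09,599.3,232.76),(-.447,-3.109,.002)),
([.2087,-.1718,-.2972,2.4159,.9174,.0657,-2.6027],(560.67,-19.64,170.12),(2.8486,-.0457,1.2993)),
([-.3632,-.0035,.3003,1.8198,.0240,1.1946,-1.6775],(526.9,-19.14,249.7),(3.1236,-.0569,.2064)),
([-.0501,.1330,.6583,1.8276,-.0875,1.2102,-1.0243],(416.19,-309.93,190.79),(-3.1378,.1388,0)),
([-.341,.5215,.4653,1.2656,-.1802,2.0144,-1.4867],(501.58,-14.87,292.69),(-2.98687,.04596,.94085)),
([-.4295,.3275,.4619,1.6872,-.1517,1.2891,-1.5281],(546.07,-14.90,154.09),(-3.133,.045,.197)),
([-.5253,-.1213,.4204,2.0833,.1023,.9316,-1.7546],(495.48,-14.77,180.03),(3.114,-.048,.378))]
Rz=lambda a:R.from_euler('z',a);Ry=lambda a:R.from_euler('y',a)
def fk(q,P,s):
    h,a,b,c,e1,e2,e3,e0=P[:8]
    r=Rz(s[0]*q[0]);p=np.array([0,0,h])+r.apply([e0,0,0]); r=r*Ry(q[1])*Rz(s[1]*q[2]); p=p+r.apply([e1,0,a])
    r=r*Ry(q[3]); p=p+r.apply([e2,0,b]); r=r*Rz(s[2]*q[4])*Ry(q[5]); p=p+r.apply([e3,0,c]); return p,r*Rz(s[3]*q[6]+P[8])
if __name__=='__main__':
    best=None
    for s in itertools.product((1,-1),repeat=4):
        def res(P): 
            o=[]
            for q,t,v in D:
                p,r=fk(q,P,s); o+=list((p-t)/5); o+=list((r.inv()*R.from_rotvec(v)).as_rotvec()*40)
            return o
        for y in(0,1.57,3.14,-1.57):
            x=least_squares(res,[350,400,400,250,0,0,0,0,y])
            if best is None or x.cost<best[0]: best=(x.cost,s,x.x,np.abs(x.fun).max())
    print(best)
    s=robot.state(); print(s['joints'],s['tcp_pos'],fk(s['joints'],best[2],best[1])[0],s['moment'],s['wrist_force'])
    json.dump([list(map(float,best[2])),best[1]],open('fk.json','w'))
E
python3 fk.py
```

```text
(np.float64(93.60039053250745), (-1, -1, -1, -1), array([315.62476157, 463.29901452, 546.67396174, 340.88239181,
        90.48944512,  42.08664556,  59.88773696, -74.99923014,
         1.57076471]), np.float64(10.01053713437434))
[-0.50613    -0.40059738  0.30535741  2.15380216  0.19260485  1.14153586
 -1.87148737] [410.19081839 -12.01752866 241.30399357] [395.04933328   6.17908077 282.86943174] [-0.01255635  0.61135716  0.00967503] [-0.89105056  0.28848543 -0.98295036]
```

```bash
cat > fk2.py <<'E'
from fk import *
sg=(-1,-1,-1,-1)
def rots(q):
    r1=Rz(-q[0]); r3=r1*Ry(q[1])*Rz(-q[2]); r4=r3*Ry(q[3]); r5=r4*Rz(-q[4]); r6=r5*Ry(q[5]); return r1,r1*Ry(q[1]),r3,r4,r5,r6,r6*Rz(-q[6]+1.5708)
def A(q):
    r=[x.as_matrix() for x in rots(q)]; return np.hstack([r[0],r[2],r[4],r[5]])
if __name__=='__main__':
    s=robot.state(); D.append((list(s['joints']),tuple(s['tcp_pos']),tuple(s['tool_rot'])))
    for q,t,v in D: print(np.degrees((rots(q)[-1].inv()*R.from_rotvec(v)).magnitude()).round(2),end=' ')
    M=np.vstack([A(q) for q,_,_ in D]); b=np.hstack([t for _,t,_ in D])
    lam=.02; x=np.linalg.lstsq(np.vstack([M,lam*np.eye(12)]),np.r_[b,np.zeros(12)],rcond=None)[0]
    print(x.round(0),(M@x-b).reshape(-1,3).round(1)); json.dump(list(x),open('fk2.json','w'))
E
python3 fk2.py
```

```text
0.05 0.0 0.01 0.0 0.01 0.03 0.02 0.0 [  2. -21. 256.   1. -25. 447.  -1.  -0. 488.   0.  -0. 339.] [[ 0.4 -0.3 -0.4]
 [ 0.1  0.1 -0.2]
 [-0.1 -0.1 -0. ]
 [-0.2  0.4  0.2]
 [ 0.3 -0.2 -0.4]
 [ 0.  -0.1  0.3]
 [-0.   0.2  0.2]
 [ 0.2  0.2  0.1]]
```

```bash
cat > ik.py <<'E'
from fk2 import *
X=np.array(json.load(open('fk2.json')))
LO=np.array([-2.6,-.5,-1.47,.16,-1.27,.06,-2.6]);HI=np.array([2.6,2.12,1.34,2.42,4.41,2.06,2.6])
def ik(p,o,q0):
    f=lambda q:np.r_[(A(q)@X-p)/5,(rots(q)[-1].inv()*o).as_rotvec()*20,.02*(q-q0)]
    q0=np.clip(q0,LO+.01,HI-.01)
    r=least_squares(f,q0,bounds=(LO,HI)); q=r.x
    return q,np.linalg.norm(A(q)@X-p),np.degrees((rots(q)[-1].inv()*o).magnitude())
DI=np.array([475.5,347.])
def pour(yaw,p,dx,lz,D=DI):
    a=np.radians(p); Xh=np.array([np.cos(a),np.sin(a)]); Z=np.array([-np.sin(a),np.cos(a)])
    q=np.array([dx,lz])+Xh*(TL[0]-30)+Z*TL[1]
    return np.array([D[0]+np.cos(yaw)*q[0],D[1]+np.sin(yaw)*q[0],q[1]]),ori(yaw,p)
if __name__=='__main__':
    q0=robot.state()['joints']
    for yd in (0,36,60,80,100,125,-30):
        q=q0
        for p in (14,-20,-40,-50,-60,-70):
            pos,o=pour(np.radians(yd),p,-20,70); q,e,w=ik(pos,o,q)
            print(yd,p,pos.round(0),q.round(2),e.round(1),w.round(1))
E
python3 ik.py
```

```text
0 14 [307. 347. 100.] [-2.33  0.12  1.34  2.14  0.08  0.91 -2.6 ] 2.5 4.2
0 -20 [349. 347. 178.] [-1.51  0.44  1.    1.72 -0.53  1.53 -1.95] 0.0 0.0
0 -40 [393. 347. 208.] [-1.12  0.71  0.84  1.39 -0.7   1.96 -1.82] 0.0 0.0
0 -50 [418. 347. 216.] [-0.77  0.75  0.4   1.2  -0.61  2.06 -1.98] 0.0 0.0
0 -60 [444. 347. 221.] [-0.08  0.99 -0.84  1.01 -0.1   2.06 -2.51] 1.2 3.1
0 -70 [470. 347. 220.] [-0.01  1.1  -0.95  0.95 -0.13  2.06 -2.6 ] 4.5 11.2
36 14 [339. 248. 100.] [-0.82 -0.17  0.05  2.33  0.06  0.75 -1.76] 0.0 0.0
36 -20 [374. 273. 178.] [-0.78  0.28  0.08  1.69 -0.05  1.52 -1.63] 0.0 0.0
36 -40 [409. 298. 208.] [-0.75  0.61  0.09  1.29 -0.08  1.94 -1.6 ] 0.0 0.0
36 -50 [429. 313. 216.] [-0.78  0.72  0.15  1.14 -0.11  2.06 -1.58] 2.3 5.5
36 -60 [450. 328. 221.] [-0.77  0.75  0.15  1.08 -0.11  2.06 -1.58] 7.1 17.6
36 -70 [471. 344. 220.] [-0.77  0.79  0.15  1.01 -0.12  2.06 -1.58] 11.8 29.4
60 14 [391. 201. 100.] [-0.75 -0.1   0.26  2.26 -0.15  0.78 -0.92] 0.0 0.0
60 -20 [412. 238. 178.] [-0.92  0.29  0.26  1.7   0.06  1.49 -1.2 ] 0.0 0.0
60 -40 [434. 275. 208.] [-0.95  0.6   0.2
[... 1402 characters left out ...]
 0.0 0.0
125 -50 [509. 300. 216.] [-0.85  0.45 -0.23  1.61  0.85  1.6  -0.67] 0.0 0.0
125 -60 [494. 321. 221.] [-0.96  0.54 -0.21  1.57  0.94  1.73 -0.76] 0.0 0.0
125 -70 [479. 342. 220.] [-1.05  0.65 -0.17  1.53  1.02  1.86 -0.82] 0.0 0.0
-30 14 [330. 431. 100.] [-2.1   0.71  1.34  1.87 -0.57  1.13 -2.6 ] 2.3 5.6
-30 -20 [366. 410. 178.] [-1.61  0.56  1.19  1.71 -0.8   1.5  -2.33] 0.0 0.0
-30 -40 [404. 388. 208.] [-1.2   0.68  1.01  1.54 -0.99  1.84 -2.18] 0.0 0.0
-30 -50 [425. 376. 216.] [-1.02  0.77  0.92  1.44 -1.08  1.99 -2.15] 0.0 0.0
-30 -60 [448. 363. 221.] [-0.77  0.8   0.66  1.33 -1.07  2.06 -2.19] 0.0 0.0
-30 -70 [471. 350. 220.] [-0.44  0.85  0.23  1.21 -0.98  2.06 -2.31] 0.0 0.0
```

Run:
```python
from ik import *
y=np.radians(100)
s=[pour(y,14,-20,140)]; plan([(*s[0],0,1)],wmax=7); print('pour')
plan([(*pour(y,p,-20,z),0,h,30) for p,z,h in ((0,100,0),(-15,80,0),(-30,68,0),(-45,66,0),(-64,66,4))])
```

```text
[[[0.19, -0.52, 0.24, 0.27, 0.0, -1.1, 0.0], [0.37, -1.04, 0.48, 0.55, 0.0, -2.19, 0.0], [0.56, -1.57, 0.72, 0.82, 0.0, -3.29, 0.0], [0.75, -2.09, 0.95, 1.09, 0.0, -4.39, 0.0], [0.93, -2.61, 1.19, 1.37, 0.0, -5.48, 0.0]]]
[[[0.43, -0.3, 0.3, 0.27, 0.0, -1.1, 0.0], [0.86, -0.6, 0.6, 0.54, 0.0, -2.2, 0.0], [1.29, -0.9, 0.9, 0.82, 0.0, -3.29, 0.0], [1.72, -1.2, 1.2, 1.09, 0.0, -4.39, 0.0], [2.15, -1.5, 1.5, 1.36, 0.0, -5.49, 0.0]]]
[[[0.51, 0.02, 0.32, 0.28, 0.0, -1.09, 0.0], [1.03, 0.05, 0.64, 0.55, 0.0, -2.19, 0.0], [1.54, 0.07, 0.96, 0.82, 0.0, -3.29, 0.0], [2.05, 0.09, 1.28, 1.1, 0.0, -4.38, 0.0], [2.56, 0.12, 1.6, 1.37, 0.0, -5.48, 0.0]]]
[[[0.0, 0.0, 0.0, 0.0, 0.0, 0.0, 0.0], [0.0, 0.0, 0.0, 0.0, 0.0, 0.0, 0.0], [0.0, 0.0, 0.0, 0.0, 0.0, 0.0, 0.0], [0.0, 0.0, 0.0, 0.0, 0.0, 0.0, 0.0], [0.0, 0.0, 0.0, 0.0, 0.0, 0.0, 0.0]]]
end [504.7 181.3 170. ]
pour
[[[0.2, 0.0, 0.15, 0.0, -1.17, 0.0, 0.0], [0.41, 0.0, 0.31, 0.0, -2.33, 0.0, 0.0], [0.89, 0.0, 0.16, 0.0, -3.58, 0.0, 0.0], [1.37, 0.0, 0.01, 0.0, -4.83, 0.0, 0.0], [2.01, 0.0, -0.13, 0.0, -6.08, 0.0, 0.0]]]
[[[0.43, 0.0, -0.49, 0.0, -1.25, 0.0, 0.0], [0.95, 0.0, -1.05, 0.0, -2.5, 0.0, 0.0], [1.48, 0.0, -1.62, 0.0, -3.75, 0.0, 0.0], [2.04, 0.0, -1.97, 0.0, -4.81, 0.0, 0.0], [2.6, 0.0, -2.33, 0.0, -5.86, 0.0, 0.0]]]
[[[0.26, 0.0, -0.62, 0.0, -1.06, 0.0, 0.0], [0.26, 0.0, -0.62, 0.0, -1.06, 0.0, 0.0], [0.26, 0.0, -0.62, 0.0, -1.06, 0.0, 0.0], [0.26, 0.0, -0.62, 0.0, -1.06, 0.0, 0.0], [0.26, 0.0, -0.62, 0.0, -1.06, 0.0, 0.0]]]
end [479.3 326.  217.1]
```

Request:
drive_tool:
  targets:
    - [[0.19,-0.52,0.24,0.27,0,-1.1,0],[0.37,-1.04,0.48,0.55,0,-2.19,0],[0.56,-1.57,0.72,0.82,0,-3.29,0],[0.75,-2.09,0.95,1.09,0,-4.39,0],[0.93,-2.61,1.19,1.37,0,-5.48,0]]

```text
time_s: 18.1
tcp_pos: [443.0, 52.8, 217.4]
tool_rot: [-2.931, -0.852, -0.357]
wrist_force: [-0.4, 1.1, -1.6]
width: 13.2
grasp_force: 50.0
```

Request:
drive_tool:
  targets:
    - [[0.43,-0.3,0.3,0.27,0,-1.1,0],[0.86,-0.6,0.6,0.54,0,-2.2,0],[1.29,-0.9,0.9,0.82,0,-3.29,0],[1.72,-1.2,1.2,1.09,0,-4.39,0],[2.15,-1.5,1.5,1.36,0,-5.49,0]]

```text
time_s: 18.6
tcp_pos: [475.1, 117.2, 194.0]
tool_rot: [-2.505, -1.638, -0.306]
wrist_force: [-0.2, -0.0, -1.7]
width: 13.9
grasp_force: 50.0
```

Request:
drive_tool:
  targets:
    - [[0.51,0.02,0.32,0.28,0,-1.09,0],[1.03,0.05,0.64,0.55,0,-2.19,0],[1.54,0.07,0.96,0.82,0,-3.29,0],[2.05,0.09,1.28,1.1,0,-4.38,0],[2.56,0.12,1.6,1.37,0,-5.48,0]]

```text
time_s: 19.1
tcp_pos: [507.0, 181.8, 170.1]
tool_rot: [-1.887, -2.261, -0.229]
wrist_force: [0.3, -0.5, -0.4]
width: 13.5
grasp_force: 50.0
```

Request:
drive_tool:
  targets:
    - [[0,0,0,0,0,0,0],[0,0,0,0,0,0,0],[0,0,0,0,0,0,0],[0,0,0,0,0,0,0],[0,0,0,0,0,0,0]]

```text
time_s: 19.6
tcp_pos: [505.9, 181.1, 171.0]
tool_rot: [-1.894, -2.255, -0.233]
wrist_force: [-0.7, 0.2, -2.0]
width: 13.5
grasp_force: 50.0
```

Run:
```python
from ik import *
s=robot.state(); print(s['time_s'],s['tcp_pos'],s['tool_rot'],load()[0],load()[1].as_rotvec(),s['joints'],s['moment'],s['wrist_force'])
for n in('top','scene'):
    f=grab(n)
    print(n,'dish',[(round(d['conf'],2),np.round(d['xy'])) for d in robot.silhouettes(n,'dish_mid')],'pred',proj(f,[475.5,347,20]).round())
    print('scoop pred',proj(f,s['tcp_pos']+(R.from_rotvec(s['tool_rot'])*R.from_matrix(np.diag([1.,-1,-1]))).apply([106.5,0,-57])).round(0))
    print('bin rim/trough',proj(f,[binp(-89,67,y) for y in(-50,50)]+[binp(1,25)]).round().tolist())
    print('nuts',[(round(d['conf'],2),np.round(d['xy']).tolist(),int(d['pixels'].sum())) for d in robot.silhouettes(n,'nut_1_mid')])
```

```text
19.6 [505.85251912 181.11518922 170.96992068] [-1.8942397  -2.25456383 -0.23261616] [479.2513742  325.9773464  217.07041324] [ 1.37522125  1.63898036 -0.85948187] [-0.8615398   0.19562695  0.65846859  1.8373362  -0.39720786  1.16918255
  0.12112495] [-0.60739255 -0.0632153   0.02943287] [-0.67594834  0.16339298 -1.98994038]
top dish [(0.74, array([186., 277.]))] pred [[190. 276.]]
scoop pred [[200. 252.]]
bin rim/trough [[341.0, 234.0], [303.0, 233.0], [322.0, 212.0]]
nuts [(0.38, [333.0, 212.0], 36)]
scene dish [(0.68, array([210., 222.])), (0.23, array([227., 201.]))] pred [[211. 226.]]
scoop pred [[221. 193.]]
bin rim/trough [[351.0, 237.0], [318.0, 223.0], [355.0, 225.0]]
nuts []
```

Request:
drive_tool:
  targets:
    - [[0.2,0,0.15,0,-1.17,0,0],[0.41,0,0.31,0,-2.33,0,0],[0.89,0,0.16,0,-3.58,0,0],[1.37,0,0.01,0,-4.83,0,0],[2.01,0,-0.13,0,-6.08,0,0]]

```text
time_s: 20.4
tcp_pos: [497.9, 229.2, 187.1]
tool_rot: [1.811, 2.155, -0.362]
wrist_force: [1.0, -0.5, -1.6]
width: 13.5
grasp_force: 50.0
```

Request:
drive_tool:
  targets:
    - [[0.43,0,-0.49,0,-1.25,0,0],[0.95,0,-1.05,0,-2.5,0,0],[1.48,0,-1.62,0,-3.75,0,0],[2.04,0,-1.97,0,-4.81,0,0],[2.6,0,-2.33,0,-5.86,0,0]]

```text
time_s: 20.9
tcp_pos: [482.7, 311.8, 214.7]
tool_rot: [1.442, 1.722, -0.797]
wrist_force: [0.8, -0.1, -0.6]
width: 14.0
grasp_force: 50.0
```

Request:
drive_tool:
  targets:
    - [[0.26,0,-0.62,0,-1.06,0,0],[0.26,0,-0.62,0,-1.06,0,0],[0.26,0,-0.62,0,-1.06,0,0],[0.26,0,-0.62,0,-1.06,0,0],[0.26,0,-0.62,0,-1.06,0,0]]

```text
time_s: 21.4
tcp_pos: [481.1, 325.1, 219.0]
tool_rot: [1.379, 1.64, -0.858]
wrist_force: [0.3, 0.6, -0.2]
width: 13.7
grasp_force: 50.0
```

Run:
```python
from ik import *
s=robot.state(); print(s['time_s'],s['tcp_pos'],load()[0],s['joints'],s['moment'],s['wrist_force'])
y=np.radians(100)
plan([(*pour(y,-40,-25,110),0,0,40),(*pour(y,0,-40,170),0,1,40)])
```

```text
21.4 [481.05264503 325.07970288 219.00436912] [479.2513742  325.9773464  217.07041324] [-1.39822159  0.8630196   0.62531082  1.26328168  0.39730572  1.85131691
 -0.63680579] [ 1.24845227  0.28042559 -0.03246494] [ 0.26998733  0.60975789 -0.24829388]
[[[-0.75, 0.0, 0.62, 0.0, 1.33, 0.0, 0.0], [-1.51, 0.0, 1.24, 0.0, 2.67, 0.0, 0.0], [-2.26, 0.0, 1.85, 0.0, 4.0, 0.0, 0.0], [-2.48, 0.0, 2.54, 0.0, 5.33, 0.0, 0.0], [-2.7, 0.0, 3.22, 0.0, 6.67, 0.0, 0.0]]]
[[[-0.61, 0.0, 0.38, 0.0, 1.33, 0.0, 0.0], [-1.22, 0.0, 0.76, 0.0, 2.66, 0.0, 0.0], [-1.82, 0.0, 1.14, 0.0, 4.0, 0.0, 0.0], [-1.82, 0.0, 1.14, 0.0, 4.0, 0.0, 0.0], [-1.82, 0.0, 1.14, 0.0, 4.0, 0.0, 0.0]]]
end [506.2 173.2 234.9]
```

Request:
drive_tool:
  targets:
    - [[-0.75,0,0.62,0,1.33,0,0],[-1.51,0,1.24,0,2.67,0,0],[-2.26,0,1.85,0,4.0,0,0],[-2.48,0,2.54,0,5.33,0,0],[-2.7,0,3.22,0,6.67,0,0]]

```text
time_s: 21.9
tcp_pos: [498.6, 224.5, 244.8]
tool_rot: [1.804, 2.146, -0.371]
wrist_force: [-0.1, -1.0, -2.3]
width: 13.7
grasp_force: 50.0
```

Request:
drive_tool:
  targets:
    - [[-0.61,0,0.38,0,1.33,0,0],[-1.22,0,0.76,0,2.66,0,0],[-1.82,0,1.14,0,4.0,0,0],[-1.82,0,1.14,0,4.0,0,0],[-1.82,0,1.14,0,4.0,0,0]]

```text
time_s: 22.4
tcp_pos: [507.7, 170.8, 236.6]
tool_rot: [-2.024, -2.4, -0.003]
wrist_force: [0.5, 1.0, -0.6]
width: 13.5
grasp_force: 50.0
```

Run:
```python
from ik import *
s=robot.state(); print(s['time_s'],s['tcp_pos'],s['moment'],s['wrist_force'])
for n in('top','scene'):
    f=grab(n); np.save(n+'.npy',f['frame'])
    for l in('nut_1_mid','dish_mid'):
        print(n,l,[(round(d['conf'],2),np.round(d['xy']).tolist(),int(d['pixels'].sum())) for d in robot.silhouettes(n,l)])
    g=cv2.cvtColor(f['frame'],cv2.COLOR_RGB2GRAY)
    u,v=proj(f,[475.5,347,10])[0]; u,v=int(u),int(v)
    b=cv2.GaussianBlur(g,(0,0),.7)[v-14:v+15,u-24:u+25]
    ch=' .:-=+*#%@'[::-1]
    for r in b: print(''.join(ch[min(9,int(x)*10//256)] for x in r))
```

```text
22.4 [507.69831498 170.81314501 236.61351734] [-0.08467278  0.06446229  0.00650894] [ 0.48142311  1.03586251 -0.56013985]
top nut_1_mid []
top dish_mid [(0.75, [192.0, 276.0], 1560)]
-----==++++++++++====----:::::------=======-::---
-----=+++++++++===---::::....:::::---======--:---
----=++*++++++==---::............:::---=====-----
---=++*++++++==--::.................::--====-----
--=++**++++===-::.....................:--====----
--=+**+++++=--::..::...................:--===---=
-=++**++++=--:..::-:::..................:--==---=
-=+***+++==-:...:-==-::..................:-===--=
-=+***++==-:....:===-:::.................::-==--=
=+***+++=-:.....:-==---:..................:-==--=
=+***++==-:.....::-----:..................:--=--=
=+***++=-:......:::----:...................:-=--=
=***+++=-:......:::----:...................:-=--=
+***++=-:........::-==-:::.................:----=
+***++=-:.........:-=+=-:::................:----=
+***++=-:.........:-==----:.................:--==
+***++=:..........::------:.................:--==
=+**+=-:..........::------:.................:--=+
=+**+=-:.........
[... 1347 characters left out ...]

=++*++=--:::::::::--=+++++=--------------==++++++
-=++++=-::::::::::--=++++==-------------=+++*++++
-==++=--::::::::::---=====------------==++**+++++
-=====--:::::::::::------------------==++***+++++
-=====--::::::::::::--------------===+++****+++++
--=++==---:::::::::::::---------===+++*****++++++
--=++++==------::::::::------===++++******+++++++
--=+***++====------------====+++++*******++++++++
--=+******+++===========++++++**********+++++++++
-==+***********+++++++++***************++++++++++
===+*********************************++++++++++++
===+********************************+++++++++++++
===++****************************++++++++++++++++
-===++*************************++++++++++++++++++
```

Run:
```python
import numpy as np,cv2
def asc(n,x0,x1,y0,y1,s=2):
    g=cv2.cvtColor(np.load(n+'.npy'),cv2.COLOR_RGB2GRAY)[y0:y1,x0:x1]
    g=cv2.resize(cv2.GaussianBlur(g,(0,0),.6),None,fx=2*s,fy=s,interpolation=cv2.INTER_CUBIC).astype(float)
    lo,hi=np.percentile(g,1),np.percentile(g,98)
    print(n,x0,y0)
    for r in g: print(''.join('@%#*+=-:. '[int(np.clip((x-lo)/(hi-lo)*9.99,0,9))] for x in r))
asc('top',180,208,263,288)
asc('top',302,343,195,225)
```

```text
top 180 263
@@@@@@@@@@@@@@@@%%%%%%####*******++++++====------:::::----------======+++++++++******####%%%%%%%%%@@@@@@@@@@@@@@
@@@@@@@@@@@@@@%%%%%%####*****++++++======-----:::::::::::::--------=======++++++++****####%%%%%%%%%%@@@@@@@@@@@@
@@@@@@@@@@@@%%%%%%####****++++=======-----::::::........::::::::::------========+++++***#####%%%%%%%%%@@@@@@@@@@
@@@@@@@@@%%%%####****++++===------::::::::........    ............:::::::--------====+++****######%%%%%%%@@@@@@@
@@@@@@@%%%###***++++====---:::::::..........                  ..........:::::::::----===++++****####%%%%%%%@@@@@
@@%%%%%##***++====-----::::.......                                      ..........::::---====+++***####%%%%%%%%%
%%%###***++===----:::::......                                                  .......::::---==+++***####%%%%%%%
*****+++==---:::::........                                                           .....::::--==+++***####%%%%
+++++==---::::...........                                                                ....:::--==++****#####%
===---::::................                                             
[... 13773 characters left out ...]
                           ...::--===+++
====---::::......                                                                                                                                      ...:::--=====
==----::::.........                                                                                                                                   .....::---====
------::::...........                                                                                                                                 .....:::---===
------::::.............                                                                                                                               .....:::---===
```

```bash
cat > go2.py <<'E'
from ik import *
def chk(w,q=None):
    q=robot.state()['joints'] if q is None else q
    for a in w:
        q,e,r=ik(a[0],a[1],q)
        if e>1 or r>1: print('UNREACH',np.round(a[0]),e.round(1),r.round(1),q.round(2))
    return q
def go(l,q=None,y=0):
    w=[(*scp(*a[:3],y),0,a[4] if len(a)>4 else 0,a[3] if len(a)>3 else 20) for a in l]
    q=chk(w,q); plan(w); return q
E
python3 - <<'E'
from go2 import *
Y=-8
w=[((450,80,270),ori(.6,-15),0),(*scp(-62,115,-35,Y),0,0)]
q=chk(w); plan(w); print('enter')
q=go([(-50,80,-35,30),(-29,29,-34,25,1)],q,Y); print('push1')
q=go([(-14,23.5,-29,10,0),(2,20,-22,10,0),(10,21.3,-18,10)],q,Y)
print('push2');q=go([(20,23.5,-13.5,6,),(30,25.7,-9,6),(37,28,-6,6)],q,Y)
E
```

```text
[[[-0.36, -0.32, -0.16, 0.16, -0.25, 1.21, 0.0], [-0.73, -0.64, -0.31, 0.32, -0.49, 2.42, 0.0], [-1.09, -0.95, -0.47, 0.48, -0.74, 3.62, 0.0], [-1.46, -1.27, -0.62, 0.63, -0.99, 4.83, 0.0], [-1.82, -1.59, -0.78, 0.79, -1.23, 6.04, 0.0]]]
[[[-0.5, -0.04, -0.08, 0.16, -0.25, 1.21, 0.0], [-1.0, -0.09, -0.17, 0.32, -0.5, 2.42, 0.0], [-1.5, -0.13, -0.25, 0.48, -0.75, 3.62, 0.0], [-2.0, -0.18, -0.33, 0.64, -0.99, 4.83, 0.0], [-2.48, 0.43, -0.43, 1.14, -1.45, 5.75, 0.0]]]
[[[-0.08, 0.76, -0.14, 0.43, -0.54, 0.91, 0.0], [-0.15, 1.51, -0.28, 0.86, -1.07, 1.83, 0.0], [-0.22, 2.27, -0.41, 1.28, -1.61, 2.74, 0.0], [-0.3, 3.03, -0.55, 1.71, -2.15, 3.65, 0.0], [-0.37, 3.79, -0.69, 2.13, -2.68, 4.57, 0.0]]]
end [500.8 -22.3 291.5]
enter
[[[0.6, 0.0, 0.44, 0.0, 0.0, 0.0, 0.0], [1.19, 0.0, 0.87, 0.0, -0.01, 0.0, 0.0], [1.8, 0.0, 1.3, 0.0, 0.05, 0.0, 0.0], [2.4, 0.0, 1.73, 0.0, 0.11, 0.0, 0.0], [3.01, 0.0, 2.16, 0.0, 0.16, 0.0, 0.0]]]
[[[0.0, 0.0, 0.0, 0.0, 0.0, 0.0, 0.0], [0.0, 0.0, 0.0, 0.0, 0.0, 0.0, 0.0], [0.0, 0.0, 0.0, 0.0, 0.0, 0.0, 0.0], [0.0, 0.0, 0.0, 0.0, 0.0, 0.0, 0.0], [0.0, 0.0, 0.0, 0.0, 0.0, 0.0, 0.0]]]
end [531.5 -23.3 204.1]
push1
[[[0.21, 0.0, 0.16, 0.0, 0.42, 0.0, 0.0], [0.41, 0.0, 0.33, 0.0, 0.83, 0.0, 0.0], [0.61, 0.0, 0.56, 0.0, 1.42, 0.0, 0.0], [0.8, 0.0, 0.79, 0.0, 2.0, 0.0, 0.0], [0.96, 0.0, 0.98, 0.0, 2.67, 0.0, 0.0]]]
end [537.7 -23.5 170.4]
push2
[[[0.08, 0.0, 0.12, 0.0, 0.37, 0.0, 0.0], [0.16, 0.0, 0.23, 0.0, 0.75, 0.0, 0.0], [0.26, 0.0, 0.35, 0.0, 1.12, 0.0, 0.0], [0.36, 0.0, 0.48, 0.0, 1.5, 0.0, 0.0], [0.52, 0.0, 0.61, 0.0, 2.0, 0.0, 0.0]]]
end [545.4 -23.7 151.8]
```

Request:
drive_tool:
  targets:
    - [[-0.36,-0.32,-0.16,0.16,-0.25,1.21,0],[-0.73,-0.64,-0.31,0.32,-0.49,2.42,0],[-1.09,-0.95,-0.47,0.48,-0.74,3.62,0],[-1.46,-1.27,-0.62,0.63,-0.99,4.83,0],[-1.82,-1.59,-0.78,0.79,-1.23,6.04,0]]

```text
time_s: 23.2
tcp_pos: [475.8, 122.1, 255.0]
tool_rot: [2.626, 1.625, -0.226]
wrist_force: [0.6, -0.5, -0.6]
width: 13.5
grasp_force: 50.0
```

Request:
drive_tool:
  targets:
    - [[-0.5,-0.04,-0.08,0.16,-0.25,1.21,0],[-1.0,-0.09,-0.17,0.32,-0.5,2.42,0],[-1.5,-0.13,-0.25,0.48,-0.75,3.62,0],[-2.0,-0.18,-0.33,0.64,-0.99,4.83,0],[-2.48,0.43,-0.43,1.14,-1.45,5.75,0]]

```text
time_s: 23.7
tcp_pos: [458.8, 64.8, 274.9]
tool_rot: [2.948, 0.75, -0.482]
wrist_force: [1.4, -0.9, -1.3]
width: 13.6
grasp_force: 50.0
```

Request:
drive_tool:
  targets:
    - [[-0.08,0.76,-0.14,0.43,-0.54,0.91,0],[-0.15,1.51,-0.28,0.86,-1.07,1.83,0],[-0.22,2.27,-0.41,1.28,-1.61,2.74,0],[-0.3,3.03,-0.55,1.71,-2.15,3.65,0],[-0.37,3.79,-0.69,2.13,-2.68,4.57,0]]

```text
time_s: 24.2
tcp_pos: [502.9, -21.6, 291.4]
tool_rot: [-2.987, 0.048, 0.948]
wrist_force: [0.1, 0.0, -0.2]
width: 13.6
grasp_force: 50.0
```

Request:
drive_tool:
  targets:
    - [[0,0,0,0,0,0,0],[0,0,0,0,0,0,0],[0,0,0,0,0,0,0],[0,0,0,0,0,0,0],[0,0,0,0,0,0,0]]

```text
time_s: 24.7
tcp_pos: [502.0, -21.1, 292.4]
tool_rot: [-2.988, 0.041, 0.941]
wrist_force: [-0.3, -0.0, -0.1]
width: 13.3
grasp_force: 50.0
```

Run:
```python
from ik import *
s=robot.state(); print(s['time_s'],s['tcp_pos'],s['tool_rot'],s['joints'],scp(-62,115,-35,-8)[0],s['moment'],s['wrist_force'])
f=grab('top'); np.save('top.npy',f['frame']); f=grab('scene'); np.save('scene.npy',f['frame'])
print([(round(d['conf'],2),np.round(d['xy']).tolist(),int(d['pixels'].sum())) for d in robot.silhouettes('scene','nut_1_mid')])
# dish cluster area: dark vs floor
for n,c in(('top',(190,275)),):
    g=cv2.GaussianBlur(cv2.cvtColor(np.load(n+'.npy'),cv2.COLOR_RGB2GRAY),(0,0),.6)[c[1]-12:c[1]+12,c[0]-12:c[0]+12].astype(float); hi=np.percentile(g,90); print((g<hi-25).sum(),(g<hi-45).sum())
```

```text
24.7 [502.00855144 -21.08495087 292.43310458] [-2.98793195  0.04123932  0.94094332] [-0.59499286  0.64497038  0.93157236  1.28044062 -0.33967596  2.04392607
 -1.27688891] [500.78968501 -22.40106106 291.53806644] [-0.1202593  -0.66411025 -0.01062782] [-0.33953926 -0.01331855 -0.0735689 ]
[(0.36, [482.0, 267.0], 949), (0.35, [210.0, 230.0], 29)]
278 184
```

Request:
drive_tool:
  targets:
    - [[0.6,0,0.44,0,0,0,0],[1.19,0,0.87,0,-0.01,0,0],[1.8,0,1.3,0,0.05,0,0],[2.4,0,1.73,0,0.11,0,0],[3.01,0,2.16,0,0.16,0,0]]

```text
time_s: 25.35
tcp_pos: [533.3, -23.6, 204.3]
tool_rot: [-2.996, 0.046, 0.917]
wrist_force: [2.5, -0.2, 8.1]
width: 13.5
grasp_force: 50.0
```

Request:
drive_tool:
  targets:
    - [[0.21,0,0.16,0,0.42,0,0],[0.41,0,0.33,0,0.83,0,0],[0.61,0,0.56,0,1.42,0,0],[0.8,0,0.79,0,2.0,0,0],[0.96,0,0.98,0,2.67,0,0]]

```text
time_s: 25.85
tcp_pos: [537.3, -23.9, 170.3]
tool_rot: [-3.098, 0.049, 0.496]
wrist_force: [-8.9, 0.0, 11.4]
width: 13.7
grasp_force: 50.0
```

Request:
drive_tool:
  targets:
    - [[0.08,0.08,0.12,0,0.37,0,0],[0.16,-0.08,0.23,0,0.75,0,0],[0.26,0.08,0.35,0,1.12,0,0],[0.36,-0.08,0.48,0,1.5,0,0],[0.52,0,0.61,0,2.0,0,0]]

```text
time_s: 26.35
tcp_pos: [545.8, -23.3, 151.4]
tool_rot: [-3.136, 0.047, 0.167]
wrist_force: [-12.1, 2.5, 6.5]
width: 13.5
grasp_force: 50.0
```

Run:
```python
from go2 import *
Y=-8
s=robot.state(); print(s['tcp_pos'],load()[0],s['wrist_force'],s['moment'])
q=s['joints']
q=go([(44,36.5,0,5),(52,46,9,5),(58,54,13,5),(60,62,18,5)],q,Y); print('lift')
q=go([(55,72,21,6),(35,90,22,12),(0,108,22,20),(-50,140,22,25),(-80,165,22,30)],q,Y)
```

```text
[545.7980084  -23.27739623 151.39269985] [545.35342721 -23.73015049 151.83752083] [-12.09835719   2.4810229    6.5128653 ] [0.60631541 3.17694527 0.06599857]
[[[0.0, 0.0, 0.11, 0.0, 0.5, 0.0, 0.0], [0.0, 0.0, 0.21, 0.0, 1.0, 0.0, 0.0], [0.01, 0.0, 0.38, 0.0, 1.5, 0.0, 0.0], [0.02, 0.0, 0.55, 0.0, 2.0, 0.0, 0.0], [0.03, 0.0, 0.72, 0.01, 2.5, 0.0, 0.0]]]
[[[0.12, 0.0, 0.11, 0.0, 0.66, 0.0, 0.0], [0.08, 0.0, 0.31, 0.0, 1.5, 0.0, 0.0], [0.08, 0.0, 0.31, 0.0, 1.5, 0.0, 0.0], [0.08, 0.0, 0.31, 0.0, 1.5, 0.0, 0.0], [0.08, 0.0, 0.31, 0.0, 1.5, 0.0, 0.0]]]
end [547.4 -23.8 126.5]
lift
[[[-0.1, 0.0, -0.08, 0.0, 0.25, 0.0, 0.0], [-0.19, 0.0, -0.16, 0.0, 0.5, 0.0, 0.0], [-0.39, 0.0, -0.44, 0.0, 0.55, 0.0, 0.0], [-0.58, 0.0, -0.71, 0.0, 0.61, 0.0, 0.0], [-0.77, 0.0, -0.99, 0.0, 0.66, 0.0, 0.0]]]
[[[-0.52, 0.0, -0.6, 0.0, 0.0, 0.0, 0.0], [-1.03, 0.0, -1.19, 0.0, 0.0, 0.0, 0.0], [-1.49, 0.0, -1.84, 0.0, 0.0, 0.0, 0.0], [-1.95, 0.0, -2.48, 0.0, 0.0, 0.0, 0.0], [-2.41, 0.0, -3.13, 0.0, 0.0, 0.0, 0.0]]]
[[[-0.37, 0.0, -0.69, 0.0, 0.0, 0.0, 0.0], [-0.74, 0.0, -1.38, 0.0, 0.0, 0.0, 0.0], [-0.74, 0.0, -1.38, 0.0, 0.0, 0.0, 0.0], [-0.74, 0.0, -1.38, 0.0, 0.0, 0.0, 0.0], [-0.74, 0.0, -1.38, 0.0, 0.0, 0.0, 0.0]]]
end [406.3 -19.6 219.2]
```

Request:
drive_tool:
  targets:
    - [[0,0.05,0.11,0,0.5,0,0],[0,-0.05,0.21,0,1.0,0,0],[0.01,0.05,0.38,0,1.5,0,0],[0.02,-0.05,0.53,0,2.0,0,0],[0.03,0,0.7,0,2.5,0,0]]

```text
time_s: 26.85
tcp_pos: [545.1, -23.3, 133.8]
tool_rot: [3.128, -0.047, 0.247]
wrist_force: [-0.4, -0.4, -1.4]
width: 13.7
grasp_force: 50.0
```

Request:
drive_tool:
  targets:
    - [[0.12,0.05,0.1,0,0.66,0,0],[0.08,-0.05,0.27,0,1.5,0,0],[0.08,0.05,0.27,0,1.5,0,0],[0.08,-0.05,0.27,0,1.5,0,0],[0.08,0,0.27,0,1.5,0,0]]

```text
time_s: 27.35
tcp_pos: [548.2, -23.4, 128.4]
tool_rot: [3.097, -0.046, 0.485]
wrist_force: [-2.0, 1.2, -2.2]
width: 13.5
grasp_force: 50.0
```

Request:
drive_tool:
  targets:
    - [[-0.1,0,-0.08,0,0.25,0,0],[-0.19,0,-0.16,0,0.5,0,0],[-0.39,0,-0.44,0,0.55,0,0],[-0.58,0,-0.71,0,0.61,0,0],[-0.77,0,-0.99,0,0.66,0,0]]

```text
time_s: 27.85
tcp_pos: [522.8, -24.4, 146.8]
tool_rot: [3.075, -0.05, 0.595]
wrist_force: [-0.5, -0.0, -2.7]
width: 13.8
grasp_force: 50.0
```

Request:
drive_tool:
  targets:
    - [[-0.52,0,-0.6,0,0,0,0],[-1.03,0,-1.19,0,0,0,0],[-1.49,0,-1.84,0,0,0,0],[-1.95,0,-2.48,0,0,0,0],[-2.41,0,-3.13,0,0,0,0]]

```text
time_s: 28.35
tcp_pos: [437.1, -20.7, 197.0]
tool_rot: [3.077, -0.048, 0.593]
wrist_force: [0.6, 0.1, -1.8]
width: 13.7
grasp_force: 50.0
```

Request:
drive_tool:
  targets:
    - [[-0.37,0,-0.69,0,0,0,0],[-0.74,0,-1.38,0,0,0,0],[-0.74,0,-1.38,0,0,0,0],[-0.74,0,-1.38,0,0,0,0],[-0.74,0,-1.38,0,0,0,0]]

```text
time_s: 28.85
tcp_pos: [407.7, -20.3, 220.9]
tool_rot: [3.077, -0.05, 0.592]
wrist_force: [-0.0, -0.2, -1.2]
width: 13.3
grasp_force: 50.0
```

Run:
```python
from ik import *
s=robot.state(); print(s['time_s'],s['tcp_pos'],s['tool_rot'],load()[0],s['joints'],s['moment'],s['wrist_force'])
pan=s['tcp_pos']+(R.from_rotvec(s['tool_rot'])*R.from_matrix(np.diag([1.,-1,-1]))).apply([106.5,0,-57]); print('pan',pan)
for n in('top','scene'):
    f=grab(n); np.save(n+'.npy',f['frame'])
    print(n,'pan px',proj(f,pan).round(),'trough',proj(f,[binp(1,25)]).round(),[(round(d['conf'],2),np.round(d['xy']).tolist(),int(d['pixels'].sum())) for d in robot.silhouettes(n,'nut_1_mid')])
```

```text
28.85 [407.70174146 -20.30389888 220.86006191] [ 3.0772537  -0.0499622   0.59242496] [406.29569267 -19.5807931  219.19417614] [-0.39337513 -0.492878    0.2110242   2.28982244  0.22076327  0.97165571
 -1.88278757] [-0.04792365  0.87910608  0.00641864] [-0.01587888 -0.16578619 -1.16259028]
pan [527.68758927 -24.24754844 207.47746297]
top pan px [[325. 222.]] trough [[322. 212.]] []
scene pan px [[332. 203.]] trough [[355. 225.]] [(0.43, [342.0, 206.0], 62), (0.2, [318.0, 188.0], 499)]
```

Run:
```python
from go2 import *
y=np.radians(100)
w=[(*pour(y,22,-20,150),0,1)]
q=chk(w); plan(w,wmax=7.9); print('pour')
w=[(*pour(y,p,-20,z),0,h,30) for p,z,h in ((0,100,0),(-15,80,0),(-30,68,0),(-45,66,0),(-66,66,3))]
chk(w,q);plan(w); print('out')
w=[(*pour(y,-40,-25,110),0,0,40),(*pour(y,0,-40,170),0,1,40)]; plan(w)
```

```text
[[[0.2, -0.62, 0.28, 0.49, 0.0, -1.21, 0.0], [0.39, -1.24, 0.56, 0.98, 0.0, -2.42, 0.0], [0.59, -1.86, 0.84, 1.46, 0.0, -3.63, 0.0], [0.78, -2.48, 1.11, 1.95, 0.0, -4.84, 0.0], [0.98, -3.09, 1.39, 2.44, 0.0, -6.05, 0.0]]]
[[[0.5, -0.3, 0.4, 0.49, 0.0, -1.21, 0.0], [1.0, -0.6, 0.81, 0.98, 0.0, -2.42, 0.0], [1.5, -0.9, 1.21, 1.46, 0.0, -3.63, 0.0], [1.99, -1.2, 1.61, 1.95, 0.0, -4.84, 0.0], [2.49, -1.5, 2.01, 2.44, 0.0, -6.04, 0.0]]]
[[[0.55, 0.15, 0.42, 0.49, 0.0, -1.21, 0.0], [1.1, 0.31, 0.84, 0.98, 0.0, -2.42, 0.0], [1.64, 0.46, 1.26, 1.46, 0.0, -3.63, 0.0], [1.64, 0.46, 1.26, 1.46, 0.0, -3.63, 0.0], [1.64, 0.46, 1.26, 1.46, 0.0, -3.63, 0.0]]]
end [505.2 178.6 159.1]
pour
[[[0.21, 0.0, 0.0, 0.0, -1.22, 0.0, 0.0], [0.42, 0.0, 0.0, 0.0, -2.44, 0.0, 0.0], [0.63, 0.0, 0.0, 0.0, -3.67, 0.0, 0.0], [1.12, 0.0, -0.09, 0.0, -4.92, 0.0, 0.0], [1.62, 0.0, -0.17, 0.0, -6.17, 0.0, 0.0]]]
[[[0.49, 0.0, -0.43, 0.0, -1.25, -0.01, 0.0], [0.98, 0.0, -0.86, 0.0, -2.5, -0.01, 0.0], [1.58, 0.0, -1.35, 0.0, -3.75, -0.01, 0.0], [2.18, 0.0, -1.84, 0.0, -5.0, -0.01, 0.0], [2.85, 0.0, -2.14, 0.0, -6.16, -0.01, 0.0]]]
[[[0.35, 0.0, -0.64, 0.0, -1.17, 0.0, 0.0], [0.71, 0.0, -1.28, 0.0, -2.34, 0.0, 0.0], [0.71, 0.0, -1.28, 0.0, -2.34, 0.0, 0.0], [0.71, 0.0, -1.28, 0.0, -2.34, 0.0, 0.0], [0.71, 0.0, -1.28, 0.0, -2.34, 0.0, 0.0]]]
end [478.3 331.  217.1]
out
[[[-0.57, 0.0, 0.53, 0.0, 1.08, 0.0, 0.0], [-1.14, 0.0, 1.06, 0.0, 2.17, 0.0, 0.0], [-1.71, 0.0, 1.59, 0.0, 3.25, 0.0, 0.0], [-2.28, 0.0, 2.12, 0.0, 4.34, 0.0, 0.0], [-2.47, 0.0, 2.81, 0.0, 5.67, 0.0, 0.0]]]
[[[-0.55, 0.0, 0.46, 0.0, 1.33, 0.0, 0.0], [-1.1, 0.0, 0.92, 0.0, 2.67, 0.0, 0.0], [-1.65, 0.0, 1.38, 0.0, 4.0, 0.0, 0.0], [-2.2, 0.0, 1.84, 0.0, 5.33, 0.0, 0.0], [-2.2, 0.0, 1.84, 0.0, 5.33, 0.0, 0.0]]]
end [506.2 173.2 235.1]
```

Request:
drive_tool:
  targets:
    - [[0.2,-0.62,0.28,0.49,0,-1.21,0],[0.39,-1.24,0.56,0.98,0,-2.42,0],[0.59,-1.86,0.84,1.46,0,-3.63,0],[0.78,-2.48,1.11,1.95,0,-4.84,0],[0.98,-3.09,1.39,2.44,0,-6.05,0]]

```text
time_s: 29.55
tcp_pos: [445.7, 57.7, 198.0]
tool_rot: [-2.809, -0.962, -0.544]
wrist_force: [-0.3, -0.5, -1.3]
width: 13.5
grasp_force: 50.0
```

Request:
drive_tool:
  targets:
    - [[0.5,-0.3,0.4,0.49,0,-1.21,0],[1.0,-0.6,0.81,0.98,0,-2.42,0],[1.5,-0.9,1.21,1.46,0,-3.63,0],[1.99,-1.2,1.61,1.95,0,-4.84,0],[2.49,-1.5,2.01,2.44,0,-6.04,0]]

```text
time_s: 30.05
tcp_pos: [483.9, 134.1, 175.1]
tool_rot: [-2.249, -1.786, -0.438]
wrist_force: [0.6, 0.6, -2.0]
width: 13.3
grasp_force: 50.0
```

Request:
drive_tool:
  targets:
    - [[0.55,0.15,0.42,0.49,0,-1.21,0],[1.1,0.31,0.84,0.98,0,-2.42,0],[1.64,0.46,1.26,1.46,0,-3.63,0],[1.64,0.46,1.26,1.46,0,-3.63,0],[1.64,0.46,1.26,1.46,0,-3.63,0]]

```text
time_s: 30.55
tcp_pos: [506.3, 178.6, 160.2]
tool_rot: [-1.82, -2.166, -0.349]
wrist_force: [-0.1, -1.5, -1.7]
width: 13.8
grasp_force: 50.0
```

Request:
drive_tool:
  targets:
    - [[0.21,0,0,0,-1.22,0,0],[0.42,0,0,0,-2.44,0,0],[0.63,0,0,0,-3.67,0,0],[1.12,0,-0.09,0,-4.92,0,0],[1.62,0,-0.17,0,-6.17,0,0]]

```text
time_s: 31.05
tcp_pos: [500.2, 214.3, 181.9]
tool_rot: [1.885, 2.238, -0.246]
wrist_force: [-0.0, 0.2, -2.2]
width: 13.3
grasp_force: 50.0
```

Request:
drive_tool:
  targets:
    - [[0.49,0,-0.43,0,-1.25,-0.01,0],[0.98,0,-0.86,0,-2.5,-0.01,0],[1.58,0,-1.35,0,-3.75,-0.01,0],[2.18,0,-1.84,0,-5.0,-0.01,0],[2.85,0,-2.14,0,-6.16,-0.01,0]]

```text
time_s: 31.55
tcp_pos: [485.5, 297.4, 215.1]
tool_rot: [1.505, 1.792, -0.732]
wrist_force: [-0.3, 0.3, 0.2]
width: 13.8
grasp_force: 50.0
```

Request:
drive_tool:
  targets:
    - [[0.35,0,-0.64,0,-1.17,0,0],[0.71,0,-1.28,0,-2.34,0,0],[0.71,0,-1.28,0,-2.34,0,0],[0.71,0,-1.28,0,-2.34,0,0],[0.71,0,-1.28,0,-2.34,0,0]]

```text
time_s: 32.05
tcp_pos: [480.0, 330.2, 220.7]
tool_rot: [1.356, 1.612, -0.877]
wrist_force: [-0.0, -0.4, -0.6]
width: 13.7
grasp_force: 50.0
```

Request:
drive_tool:
  targets:
    - [[-0.57,0,0.53,0,1.08,0,0],[-1.14,0,1.06,0,2.17,0,0],[-1.71,0,1.59,0,3.25,0,0],[-2.28,0,2.12,0,4.34,0,0],[-2.47,0,2.81,0,5.67,0,0]]

```text
time_s: 32.55
tcp_pos: [495.6, 242.0, 248.6]
tool_rot: [1.723, 2.05, -0.484]
wrist_force: [0.9, -0.7, 0.0]
width: 13.5
grasp_force: 50.0
```

Request:
drive_tool:
  targets:
    - [[-0.55,0,0.46,0,1.33,0,0],[-1.1,0,0.92,0,2.67,0,0],[-1.65,0,1.38,0,4.0,0,0],[-2.2,0,1.84,0,5.33,0,0],[-2.2,0,1.84,0,5.33,0,0]]

```text
time_s: 33.05
tcp_pos: [508.8, 164.2, 238.7]
tool_rot: [-2.034, -2.386, -0.012]
wrist_force: [-0.3, -0.8, -1.5]
width: 13.6
grasp_force: 50.0
```

```bash
cp top.npy old_top.npy
python3 - <<'E'
from ik import *
s=robot.state(); print(s['time_s'],s['tcp_pos'],s['joints'],s['moment'],s['wrist_force'])
for n in('top','scene'):
    f=grab(n); np.save(n+'.npy',f['frame'])
    print(n,[(round(d['conf'],2),np.round(d['xy']).tolist(),int(d['pixels'].sum())) for d in robot.silhouettes(n,'nut_1_mid')],[(round(d['conf'],2),np.round(d['xy']).tolist(),int(d['pixels'].sum())) for d in robot.silhouettes(n,'dish_mid')])
def asc(n,x0,x1,y0,y1,s=1):
    g=cv2.cvtColor(np.load(n+'.npy'),cv2.COLOR_RGB2GRAY)[y0:y1,x0:x1]
    g=cv2.resize(cv2.GaussianBlur(g,(0,0),.5),None,fx=2*s,fy=s,interpolation=cv2.INTER_CUBIC).astype(float)
    lo,hi=np.percentile(g,1),np.percentile(g,98)
    print(n,x0,y0)
    for r in g: print(''.join('@%#*+=-:. '[int(np.clip((x-lo)/(hi-lo)*9.99,0,9))] for x in r))
asc('top',170,213,258,295); asc('top',302,343,195,225)
g=cv2.GaussianBlur(cv2.cvtColor(np.load('top.npy'),cv2.COLOR_RGB2GRAY),(0,0),.6)[263:287,178:202].astype(float); hi=np.percentile(g,90); print((g<hi-25).sum(),(g<hi-45).sum())
E
```

```text
33.05 [508.79025673 164.16004138 238.7448288 ] [-1.35374841  0.19293044  1.09498686  1.73884472 -0.18666     1.3151162
 -0.05995667] [-0.28503395 -0.01705945  0.02138252] [-0.26470466 -0.77155936 -1.46790935]
top [(0.62, [196.0, 272.0], 37)] [(0.78, [192.0, 274.0], 1508), (0.37, [216.0, 201.0], 284)]
scene [] [(0.79, [209.0, 223.0], 1139)]
top 170 258
======------==+**##%%@@@@@@@@%%%%%%%%%%%%%%%%%%%##%%%%%####+=-:::-=**#######******++++
=====----==++*#%%%@@@@@@@@@@%%%%%%%%%%%%###################*+===+*#######**++++=======
========++*#%%@@@@@@@@@@@@@%%%%%%%%%%######################***+**##%%####*+==----=====
=====++*##%@@@@@@@@@@@@%%%%%%%%%%########***********************#########**+=------=--
-==++*#%%@@@@@@@@@@@@%%%%%%%%####*******+++++===++++++++*********#########**+==-------
==+*#%@@@@@@@@@@@@@%%%%%%####****++++====---:::::-----===+++++++*****#######**+=-::---
+*#%%@@@@@@@@@@@@%%%%%###***+++==--:::::....    .....::::----===+++****######*+=--:---
##%@@@@@@@@@@@@%%%%%###**+==--::....               ........::::--===++*****##**+=-----
%@@@@@@@@@@@@@%%%%##*++==-::...                   
[... 4282 characters left out ...]
::::::::::::..::::::::-=+*#%
%##*++===----:::::::::::::::::::::::::::::::::::::::::::::::::::.........:::-=+*#%
%%#*+==-:::...................:::..........................................:-=+*#%
%##*+=-::..                                                               ..:-+*#%
##*+=-::..                                                                 .:-=*##
**+==-:..                                                                  .:-=+*#
++=--::..                                                                  ..:-=+*
==--::..                                                                   ..:--==
=--:::...                                                                   .::--=
289 182
```

Run:
```python
from go2 import *
f=grab('top'); print(onz(f,[(176,286),(184,271),(188,277),(196,269),(196,280),(192,274)],14).round(0), 'd',np.linalg.norm(onz(f,[(176,286),(196,269),(196,280)],14)[:,:2]-DI,axis=1))
y=np.radians(45); x=np.array([np.cos(y),np.sin(y)]); T=np.array([490,170])-106.5*x
o=ori(y,0)
resync() if np.linalg.norm(robot.state()['tcp_pos']-load()[0])>12 else None
w=[((*T,180),o,0),((*T,75),o,0,0,40),((*T,64),o,0,2,6)]
chk(w); plan(w); print('rel')
plan([((*T,64),o,.5,4)]); plan([((*T,220),o,.5)])
```

```text
[[450. 383.  14.]
 [495. 365.  14.]
 [477. 352.  14.]
 [501. 332.  14.]
 [467. 330.  14.]
 [486. 342.  14.]] d [44.28195241 29.1594305  19.3137655 ]
[[[-0.35, -0.59, 0.32, 0.0, 0.0, 1.31, 0.0], [-0.7, -1.19, 0.63, 0.0, 0.0, 2.62, 0.0], [-1.05, -1.78, 0.95, 0.0, 0.0, 3.93, 0.0], [-1.4, -2.37, 1.26, 0.0, 0.0, 5.24, 0.0], [-1.75, -2.96, 1.58, 0.0, 0.0, 6.55, 0.0]]]
[[[-0.65, -0.24, 0.31, 0.0, 0.0, 1.31, 0.0], [-1.3, -0.48, 0.63, 0.0, 0.0, 2.62, 0.0], [-1.3, -0.48, 2.03, 0.0, 0.0, 2.62, 0.0], [-1.3, -0.48, 3.43, 0.0, 0.0, 2.62, 0.0], [-1.3, -0.48, 4.83, 0.0, 0.0, 2.62, 0.0]]]
[[[0.0, 0.0, 0.22, 0.0, 0.0, 0.0, 0.0], [0.0, 0.0, 0.44, 0.0, 0.0, 0.0, 0.0], [0.0, 0.0, 0.44, 0.0, 0.0, 0.0, 0.0], [0.0, 0.0, 0.44, 0.0, 0.0, 0.0, 0.0], [0.0, 0.0, 0.44, 0.0, 0.0, 0.0, 0.0]]]
end [414.6  94.7  63.9]
rel
[[[0.0, 0.0, 0.0, 0.0, 0.0, 0.0, 0.5], [0.0, 0.0, 0.0, 0.0, 0.0, 0.0, 0.5], [0.0, 0.0, 0.0, 0.0, 0.0, 0.0, 0.5], [0.0, 0.0, 0.0, 0.0, 0.0, 0.0, 0.5], [0.0, 0.0, 0.0, 0.0, 0.0, 0.0, 0.5]]]
end [414.6  94.7  63.9]
[[[0.0, 0.0, -1.56, 0.0, 0.0, 0.0, 0.5], [0.0, 0.0, -3.12, 0.0, 0.0, 0.0, 0.5], [0.0, 0.0, -4.68, 0.0, 0.0, 0.0, 0.5], [0.0, 0.0, -6.24, 0.0, 0.0, 0.0, 0.5], [0.0, 0.0, -6.24, 0.0, 0.0, 0.0, 0.5]]]
end [414.6  94.7 219.9]
```

All nuts are in the dish: positions 19–45 mm from its centre, one left in the bin. Setting the scoop down.

Request:
drive_tool:
  targets:
    - [[-0.35,-0.59,0.32,0,0,1.31,0],[-0.7,-1.19,0.63,0,0,2.62,0],[-1.05,-1.78,0.95,0,0,3.93,0],[-1.4,-2.37,1.26,0,0,5.24,0],[-1.75,-2.96,1.58,0,0,6.55,0]]

```text
time_s: 33.9
tcp_pos: [441.4, 117.7, 197.1]
tool_rot: [2.712, 1.582, -0.003]
wrist_force: [0.3, -0.7, -0.7]
width: 13.8
grasp_force: 50.0
```

Request:
drive_tool:
  targets:
    - [[-0.65,-0.24,0.31,0,0,1.31,0],[-1.3,-0.48,0.63,0,0,2.62,0],[-1.3,-0.48,2.03,0,0,2.62,0],[-1.3,-0.48,3.43,0,0,2.62,0],[-1.3,-0.48,4.83,0,0,2.62,0]]

```text
time_s: 34.4
tcp_pos: [415.2, 95.7, 77.7]
tool_rot: [-2.9, -1.204, 0.0]
wrist_force: [-1.9, 2.4, -2.9]
width: 13.6
grasp_force: 50.0
```

Request:
drive_tool:
  targets:
    - [[0,0,0,0,0,0,0],[0,0,0.22,0,0,0,0],[0,0,0.34,0,0,0,0],[0,0,0.44,0,0,0,0],[0,0,0.44,0,0,0,0]]

```text
time_s: 34.9
tcp_pos: [415.9, 95.6, 68.4]
tool_rot: [-2.901, -1.202, 0.001]
wrist_force: [-1.7, -1.4, 4.4]
width: 13.7
grasp_force: 50.0
```

Request:
drive_tool:
  targets:
    - [[0,0,0.03,0,0,0,0.5],[0,0,0.03,0,0,0,0.5],[0,0,0.03,0,0,0,0.5],[0,0,0.03,0,0,0,0.5],[0,0,0.03,0,0,0,0.5]]

```text
time_s: 35.4
tcp_pos: [415.2, 95.1, 66.7]
tool_rot: [2.902, 1.203, -0.004]
wrist_force: [0.8, -1.0, 0.0]
width: 41.4
grasp_force: 0.0
```

Request:
drive_tool:
  targets:
    - [[0,0,-1,0,0,0,0.5],[0,0,-2.5,0,0,0,0.5],[0,0,-4.2,0,0,0,0.5],[0,0,-6.21,0,0,0,0.5],[0,0,-6.21,0,0,0,0.5]]

```text
time_s: 35.9
tcp_pos: [418.0, 96.2, 227.2]
tool_rot: [-2.899, -1.201, -0.009]
wrist_force: [0.2, -0.0, -1.8]
width: 43.6
grasp_force: 0.0
```

Run:
```python
from go2 import *
s=robot.state(); print(s['time_s'],s['tcp_pos'],load()[0],s['width'])
# close: vertical closed fingers in front of rim, y offset +28 (left of fin)
o=ori(HYAW,0); Y=30
w=[((430,60,240),ori(.4,0),0),(binp(-150,150,Y),o,0),(binp(-125,62,Y),o,0,1,40)]
q=chk(w); plan(w)
print('push')
pts=[]
for th in np.linspace(.84,0,13):
    c,sn=np.cos(th),np.sin(th); x,z=-9*c-110*sn,-9*sn+110*c
    pts.append((binp(x-12+3*(1-th/.84),z-4,Y),o,0,0,25))
chk(pts,q); plan(pts+[pts[-1]])
```

```text
35.9 [417.98690263  96.23220345 227.23514342] [414.58058944  94.74402279 219.8960092 ] 43.59625472937604
[[[-0.18, 0.47, -0.27, 0.0, 0.0, 1.23, 0.0], [-0.36, 0.95, -0.54, 0.0, 0.0, 2.45, 0.0], [-0.55, 1.42, -0.8, 0.0, 0.0, 3.68, 0.0], [-0.44, 2.14, -0.35, 0.0, 0.0, 4.71, 0.0], [-0.34, 2.87, 0.1, 0.0, 0.0, 5.73, 0.0]]]
[[[0.49, 0.54, 0.45, 0.0, 0.0, 1.03, 0.0], [0.98, 1.08, 0.9, 0.0, 0.0, 2.06, 0.0], [1.31, 1.15, 2.07, 0.0, 0.0, 2.06, 0.0], [1.64, 1.22, 3.24, 0.0, 0.0, 2.06, 0.0], [1.96, 1.29, 4.42, 0.0, 0.0, 2.06, 0.0]]]
[[[0.0, 0.0, 0.0, 0.0, 0.0, 0.0, 0.0], [0.0, 0.0, 0.0, 0.0, 0.0, 0.0, 0.0], [0.0, 0.0, 0.0, 0.0, 0.0, 0.0, 0.0], [0.0, 0.0, 0.0, 0.0, 0.0, 0.0, 0.0], [0.0, 0.0, 0.0, 0.0, 0.0, 0.0, 0.0]]]
end [513.4  15.3 106.9]
push
[[[0.5, 0.0, -0.02, 0.0, 0.0, 0.0, 0.0], [1.01, 0.0, -0.03, 0.0, 0.0, 0.0, 0.0], [1.21, 0.0, -0.27, 0.0, 0.0, 0.0, 0.0], [1.43, 0.0, -0.5, 0.0, 0.0, 0.0, 0.0], [1.67, 0.0, -0.71, 0.0, 0.0, 0.0, 0.0]]]
[[[0.25, 0.0, -0.19, 0.0, 0.0, 0.0, 0.0], [0.51, 0.0, -0.37, 0.0, 0.0, 0.0, 0.0], [0.79, 0.0, -0.52, 0.0, 0.0, 0.0, 0.0], [1.08, 0.0, -0.66, 0.0, 0.0, 0.0, 0.0], [1.37, 0.0, -0.78, 0.0, 0.0, 0.0, 0.0]]]
[[[0.3, 0.0, -0.1, 0.0, 0.0, 0.0, 0.0], [0.61, 0.0, -0.18, 0.0, 0.0, 0.0, 0.0], [0.93, 0.0, -0.24, 0.0, 0.0, 0.0, 0.0], [1.24, 0.0, -0.27, 0.0, 0.0, 0.0, 0.0], [1.24, 0.0, -0.27, 0.0, 0.0, 0.0, 0.0]]]
end [620.3  12.1 150.9]
```

Request:
drive_tool:
  targets:
    - [[-0.18,0.47,-0.27,0,0,1.23,0],[-0.36,0.95,-0.54,0,0,2.45,0],[-0.55,1.42,-0.8,0,0,3.68,0],[-0.44,2.14,-0.35,0,0,4.71,0],[-0.34,2.87,0.1,0,0,5.73,0]]

```text
time_s: 36.4
tcp_pos: [460.9, 37.9, 219.1]
tool_rot: [-3.129, -0.284, 0.002]
wrist_force: [-0.4, 0.7, -0.2]
width: 11.5
grasp_force: 0.0
```

Request:
drive_tool:
  targets:
    - [[0.49,0.54,0.45,0,0,1.03,0],[0.98,1.08,0.9,0,0,2.06,0],[1.31,1.15,2.07,0,0,2.06,0],[1.64,1.22,3.24,0,0,2.06,0],[1.96,1.29,4.42,0,0,2.06,0]]

```text
time_s: 36.9
tcp_pos: [514.4, 15.2, 106.7]
tool_rot: [3.138, -0.047, -0.005]
wrist_force: [0.2, -0.0, 0.1]
width: 0.2
grasp_force: 0.0
```

Request:
drive_tool:
  targets:
    - [[0.5,0,-0.02,0,0,0,0],[1.01,0,-0.03,0,0,0,0],[1.21,0,-0.27,0,0,0,0],[1.43,0,-0.5,0,0,0,0],[1.67,0,-0.71,0,0,0,0]]

```text
time_s: 37.4
tcp_pos: [554.2, 14.1, 126.3]
tool_rot: [3.14, -0.048, -0.01]
wrist_force: [-9.6, -1.1, 0.1]
width: 0.3
grasp_force: 4.4
```

Request:
drive_tool:
  targets:
    - [[0.25,0,-0.19,0,0,0,0],[0.51,0,-0.37,0,0,0,0],[0.79,0,-0.52,0,0,0,0],[1.08,0,-0.66,0,0,0,0],[1.37,0,-0.78,0,0,0,0]]

```text
time_s: 37.9
tcp_pos: [589.1, 13.2, 146.8]
tool_rot: [3.141, -0.048, -0.007]
wrist_force: [-8.5, -0.5, 6.2]
width: 0.6
grasp_force: 4.3
```

Request:
drive_tool:
  targets:
    - [[0.3,0,-0.1,0,0,0,0],[0.61,0,-0.18,0,0,0,0],[0.93,0,-0.24,0,0,0,0],[1.24,0,-0.27,0,0,0,0],[1.24,0,-0.27,0,0,0,0]]

```text
time_s: 38.4
tcp_pos: [619.2, 12.4, 153.1]
tool_rot: [3.141, -0.048, -0.012]
wrist_force: [-13.7, 0.3, 9.1]
width: 0.7
grasp_force: 7.0
```

Request:
drive_tool:
  targets:
    - [[0.06,0,0,0,0,0,0],[0.12,0,0,0,0,0,0],[0.16,0,0,0,0,0,0],[0.16,0,0,0,0,0,0],[0.16,0,0,0,0,0,0]]

```text
time_s: 38.9
tcp_pos: [619.9, 12.3, 152.9]
tool_rot: [-3.14, 0.048, 0.022]
wrist_force: [-32.5, 2.7, 19.9]
width: 0.5
grasp_force: 16.2
```

Request:
drive_tool:
  targets:
    - [[-1.5,0,0,0,0,0,0],[-3,0,-0.5,0,0,0,0],[-4.5,1.2,-2,0,0,0,0],[-6,2.6,-3,0,0,0,0],[-6.5,4,-4,0,0,0,0]]

```text
time_s: 39.4
tcp_pos: [481.2, -45.5, 230.5]
tool_rot: [-3.14, 0.043, 0.01]
wrist_force: [-0.5, 1.0, 1.0]
width: 0.6
grasp_force: 0.0
```

Request:
drive_tool:
  targets:
    - [[0,1.5,0,0,0,0,0],[0,3,0,0,0,0,0],[0,4.5,0,0,0,0,0],[0,6,0,0,0,0,0],[0,6,0,0,0,0,0]]

```text
time_s: 39.9
tcp_pos: [475.7, -201.8, 231.0]
tool_rot: [3.139, -0.06, -0.008]
wrist_force: [-0.5, -0.8, 0.3]
width: 0.7
grasp_force: 0.0
```

Run:
```python
from go2 import *
s=robot.state(); print(s['time_s'],s['tcp_pos'],s['wrist_force'])
F={}
for n in('top','scene'):
    f=grab(n); F[n]=f
    for l in('dish_mid','nut_1_mid','scoop','nail_jar_mid','sander_mid'): print(n,l,[(round(d['conf'],2),np.round(d['xy']).tolist(),int(d['pixels'].sum())) for d in robot.silhouettes(n,l)])
    print('pred dish',proj(f,[475.5,347,20]).round(),'scoop',proj(f,[[490,170,8],[415,95,62]]).round().tolist())
    h=cv2.cvtColor(f['frame'],cv2.COLOR_RGB2HSV); m=((h[...,0]>105)&(h[...,0]<130)&(h[...,1]>130)&(h[...,2]>60)).astype(np.uint8)
    for th in (0,.06,.15): 
        c,sn=np.cos(th),np.sin(th); print(th,proj(f,[binp(-9*c-110*sn,-9*sn+110*c,y) for y in(40,20,-20,-40)]).round(1).tolist())
    P=proj(f,[binp(-9,110,y) for y in(140,90,40,25,-25,-40,-90,-130)])
    print('blue y centre',[ (lambda yy:(round(float(yy.mean()-5+int(round(v))),1) if len(yy) else None))(np.where(m[int(round(v))-5:int(round(v))+6,int(round(u))])[0]) for u,v in P],P.round(1)[:,1])
g=cv2.cvtColor(F['top']['frame'],cv2.COLOR_RGB2GRAY)
def asc(g,x0,x1,y0,y1):
    g=cv2.resize(g[y0:y1,x0:x1],None,fx=2,fy=1,interpolation=cv2.INTER_AREA).astype(float); g=cv2.GaussianBlur(g,(0,0),.6)
    lo,hi=np.percentile(g,1),np.percentile(g,99)
    for r in g: print(''.join('@%#*+=-:. '[int(np.clip((x-lo)/(hi-lo)*9.99,0,9))] for x in r))
asc(g,160,275,250,320)
```

```text
39.9 [ 475.66936743 -201.82187157  231.04239204] [-0.48927507 -0.82967581  0.26232112]
top dish_mid [(0.93, [191.0, 275.0], 1553)]
top nut_1_mid [(0.48, [194.0, 271.0], 38), (0.35, [346.0, 197.0], 43)]
top scoop [(0.74, [258.0, 274.0], 359), (0.69, [385.0, 314.0], 815)]
top nail_jar_mid [(0.89, [221.0, 200.0], 632), (0.42, [280.0, 207.0], 1151)]
top sander_mid [(0.74, [435.0, 192.0], 372)]
pred dish [[190. 276.]] scoop [[255.0, 272.0], [280.0, 288.0]]
0 [[306.6, 199.1], [314.2, 199.1], [329.3, 199.1], [336.9, 199.1]]
0.06 [[306.6, 201.3], [314.1, 201.4], [329.3, 201.4], [336.9, 201.4]]
0.15 [[306.5, 204.9], [314.1, 204.9], [329.3, 204.9], [336.9, 204.9]]
blue y centre [None, None, 199.0, None, None, None, None, None] [199.  199.1 199.1 199.1 199.1 199.1 199.2 199.2]
scene dish_mid [(0.93, [207.0, 223.0], 1232)]
scene nut_1_mid [(0.44, [224.0, 226.0], 43)]
scene scoop [(0.83, [346.0, 332.0], 1231), (0.6, [266.0, 249.0], 431), (0.59, [224.0, 224.0], 46)]
scene nail_jar_mid [(0.68, [278.0, 187.0], 591)]
scene sander_mid [(0.62, [264.0, 253.0], 435)]
pred dish [[211. 226.]] scoop [[264.0
[... 15813 characters left out ...]
            
::=+#@@@@@@@@@@@@%%#**++============================================================================================================+++===-::::::::-=++=-::......::-=+###*=-::..........................................  ..          
::-=*%@@@@@@@@@@@@%%##+++=============================================================--==------------=============================++++==--:::::::--+++=-::.....::--+*##**--:...................................................      
::--*#@@@@@@@@@@@@%%##*++++=========================================================--==----------------------====================++++===--:::::::-=+++=-:::....::-=*#%#*+-::....................................................
```

Run:
```python
from go2 import *
from scipy.optimize import minimize
f=grab('scene'); d=min(robot.silhouettes('scene','scoop'),key=lambda d:np.hypot(d['xy'][0]-266,d['xy'][1]-249)); M=d['pixels']; print(d['conf'],d['xy'])
def mask(p,pit=0):
    y=p[2]; r=R.from_euler('z',y)*R.from_euler('y',-pit)
    pan=[(30,37,0),(30,-37,0),(-30,37,0),(-30,-37,0),(-30,37,24),(-30,-37,24),(30,37,8),(30,-37,8)]
    n=np.array([.57,0,.82])*10; h=[e+s*n+[0,t*7,0] for e in(np.array([-58,0,31.]),np.array([-121.7,0,75.8])) for s in(1,-1) for t in(1,-1)]
    m=np.zeros((480,640),np.uint8)
    for P in(pan,h): cv2.fillConvexPoly(m,cv2.convexHull((proj(f,r.apply(P)+[p[0],p[1],0])*16).round().astype(np.int32)),1,shift=4)
    return m>0
iou=lambda p,pit=0:(mask(p,pit)&M).sum()/(mask(p,pit)|M).sum()
for pit in(0,.15,-.15,.3):
    b=minimize(lambda p:-iou(p,pit),[490,170,.785],method='Nelder-Mead',options=dict(initial_simplex=[[490,170,.785],[500,170,.785],[490,180,.785],[490,170,.9]])); print(pit,b.x.round(2),-b.fun)
# middle rim vs outer rims in top, loose blue
f=grab('top'); im=f['frame'].astype(int); bl=(im[...,2]-im[...,0])
for y in (150,130,90,70,40,25,-25,-40,-70,-90,-130,-150):
    u,v=proj(f,binp(-9,110,y))[0]; c=bl[int(v)-7:int(v)+9,int(round(u))].astype(float); c=np.clip(c-40,0,None); print(y,round(v,1),round((c*np.arange(int(v)-7,int(v)+9)).sum()/max(c.sum(),1),1),int(c.max()))
```

```text
0.74 [264.3, 248.0]
0 [488.86 167.72   0.77] 0.7426470588235294
0.15 [495.42 170.68   0.75] 0.6196319018404908
-0.15 [484.49 163.1    0.7 ] 0.8599562363238512
0.3 [497.3  172.89   0.77] 0.5401069518716578
150 199.0 198.5 63
130 199.0 198.8 53
90 199.1 198.8 56
70 199.1 198.8 56
40 199.1 198.9 61
25 199.1 198.9 57
-25 199.1 199.1 59
-40 199.1 199.3 53
-70 199.2 0.0 0
-90 199.2 0.0 0
-130 199.2 0.0 0
-150 199.3 0.0 0
```

Request:
drive_tool:
  targets:
    - [[-1,1.5,0,0,0,0,0],[-2,3,0,0,0,0,0],[-2,4.5,0,0,0,0,0],[-2,6,0,0,0,0,0],[-2,7,0,0,0,0,0]]

```text
time_s: 41.15
tcp_pos: [422.4, -370.6, 230.4]
tool_rot: [-3.141, 0.045, 0.009]
wrist_force: [0.3, 0.1, 0.6]
width: 0.5
grasp_force: 0.0
```

Run:
```python
from go2 import *
from scipy.optimize import minimize
s=robot.state(); print(s['time_s'],s['tcp_pos'])
F={};M={}
for n,c in(('top',(262,278)),('scene',(266,249))):
    F[n]=grab(n); L=[d for l in('scoop','scoop_grip') for d in robot.silhouettes(n,l)]; d=min(L,key=lambda d:np.hypot(d['xy'][0]-c[0],d['xy'][1]-c[1])); M[n]=d['pixels']; ys,xs=np.where(M[n]); print(n,d['conf'],d['xy'],len(xs),xs.min(),xs.max(),ys.min(),ys.max())
def mask(f,p,pit=0):
    r=R.from_euler('z',p[2])*R.from_euler('y',-pit)
    pan=[(30,37,0),(30,-37,0),(-30,37,0),(-30,-37,0),(-30,37,24),(-30,-37,24),(30,37,8),(30,-37,8)]
    n=np.array([.57,0,.82])*10; h=[e+s*n+[0,t*7,0] for e in(np.array([-58,0,31.]),np.array([-121.7,0,75.8])) for s in(1,-1) for t in(1,-1)]
    m=np.zeros((480,640),np.uint8)
    for P in(pan,h): cv2.fillConvexPoly(m,cv2.convexHull((proj(f,r.apply(P)+[p[0],p[1],0])*16).round().astype(np.int32)),1,shift=4)
    return m>0
iou=lambda n,p,pit:(mask(F[n],p,pit)&M[n]).sum()/(mask(F[n],p,pit)|M[n]).sum()
for pit in(-.3,-.15,0,.15):
    b=minimize(lambda p:-iou('top',p,pit)-iou('scene',p,pit),[490,168,.785],method='Nelder-Mead',options=dict(initial_simplex=[[490,168,.785],[500,168,.785],[490,178,.785],[490,168,.9]])); print(pit,b.x.round(2),[iou(n,b.x,pit).round(2) for n in M])
f=F['scene']; p=[489,168,.775]
for pit in(-.15,0): print(pit,'tip px',proj(f,R.from_euler('z',p[2])*R.from_euler('y',-pit)@0 if 0 else (R.from_euler('z',p[2])*R.from_euler('y',-pit)).apply([-121.7,0,75.8])+[p[0],p[1],0]).round(1))
g=f['frame'].sum(2)//3
for r in range(232,268): print(r,''.join('%4d'%v for v in g[r,246:292:2]))
```

```text
41.15 [ 422.36508886 -370.60318436  230.44120445]
top 0.39 [245.0, 278.6] 68 240 248 271 283
scene 0.58 [268.8, 246.8] 453 251 280 243 262
-0.3 [481.65 160.53   0.76] [np.float64(0.06), np.float64(0.77)]
-0.15 [485.29 163.23   0.76] [np.float64(0.08), np.float64(0.93)]
0 [489.12 165.86   0.75] [np.float64(0.08), np.float64(0.83)]
0.15 [489.73 166.98   0.77] [np.float64(0.07), np.float64(0.69)]
-0.15 tip px [[266.  250.1]]
0 tip px [[267.1 258.9]]
232  137 138 139 132 130 129 134 129 130 131 132 138 145 147 145 150 146 148 145 144 147 143 144
233  136 136 136 136 129 131 131 128 126 131 128 134 139 144 147 145 146 147 146 143 147 145 145
234  134 135 137 135 131 128 131 128 130 130 129 133 137 140 142 147 145 147 149 149 145 145 143
235  134 133 136 134 132 131 134 130 128 131 132 138 140 139 140 143 144 152 148 149 148 141 143
236  135 134 138 134 133 130 131 135 130 130 133 137 139 140 142 138 143 148 146 150 147 147 146
237  134 135 133 134 135 131 133 133 134 129 135 137 136 136 140 142 144 145 147 146 143 142 144
238  137 135 136 136 140 135 137 133 133 133 134 132 136 136 144 14
[... 2142 characters left out ...]
0 153 152 149 152 149
261  147 145 145 140 119 113 107 124 130 126  82  59  77 131 138 140 145 151 154 151 150 146 145
262  147 148 144 145 138 137 135 141 145 144 111  66  91 135 138 144 147 151 153 152 152 147 145
263  148 150 147 148 146 149 153 150 150 152 130  88  99 138 143 144 148 153 153 154 153 149 147
264  148 147 148 150 150 149 152 153 150 149 132  98  98 132 144 141 147 153 154 153 149 152 151
265  144 145 146 145 150 148 152 150 150 149 130 100  97 127 139 136 141 147 148 152 153 150 150
266  143 143 144 146 146 149 149 149 151 150 128  99  97 114 138 137 135 141 152 152 153 151 152
267  143 139 143 148 148 152 152 153 153 150 138 105  97 106 141 137 138 140 144 151 151 152 152
```

```bash
python3 -c "
from plant import robot
print(robot.job_done())"
```

```text
the job is handed in; nothing more can be done
None
```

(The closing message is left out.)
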